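Pack the brass flanges, press the tray cover home and post the job tag

ROBOT

A 6-joint arm with a two-finger parallel gripper is mounted at the origin on the work surface. World frame = base frame: x ahead of the robot, y to its left, z up, the work surface at z = 0. Lengths are in mm, angles in rad, forces in N, time in s.
With the tool pointing down it reaches from about 275 to 775 mm from the base axis. Payload 14.6 kg.
Tool frame: the origin (TCP) lies midway between the tips of the shut fingers; the grasp point (between the pads) lies 19 mm behind it; z points along the fingers, y is the line along which they close (so a half turn about z gives the same grasp; the last joint's range is limited). The gripper opens to 85 mm and grips with 20 to 120 N. Pads are 22 mm wide; open, the fingers measure 114 mm over their backs; the gripper's body (76 mm by 85 mm) begins 54 mm behind the grasp point. The pads swing forward as they close: fully open they stand 13 mm farther back than shut.
Start: joints at [1.093, 0.263, -0.048, 1.259, 0, 1.415], TCP at [166.547, 497.886, 231.278] pointing down, gripper open.
Joint ranges: [-2.65, 2.65], [-0.89, 1.7], [-1.18, 1.37], [-2.13, 2.11], [-1.35, 1.29], [-3.14, 3.14]. Speed limits (rad/s): [1.89, 1.89, 2.57, 2.79, 3.14, 3.14].

INTERFACE

Orientations are given as a rotation vector (axis times angle).
In Python, from plant import sensors, optics, order gives the robot as it stands.
- The arm moves only by the tool servo_tool, never from a script. Its argument "deltas" is a list of rows, each a list of 6 numbers: the shift along the tool's x, y, z in m, then the turn, a rotation vector about the tool's x, y, z in rad. In form: [[x, y, z, ax, ay, az], ...]. A call has 1 to 12 rows; each row shifts and turns the commanded pose from where the row before left it, along the tool's axes as they then stand; what a row does not reach is not made up. A row lasts 1/10 s, in which the tool goes at most 50 mm and 8.59 degrees, less where a joint would pass 70% of its speed; a pose out of reach is approached as far as the arm can. A call with a gripper value outside its range is refused whole. "claw" is the finger opening in m, from 0 to 0.0854, set as the call begins (left out, the last holds). The fingers move at their own pace and stop on an object; the grip force is fixed at half the most. Time passes only in rows, so rows that do not move let the fingers close. It gives the time, the measured TCP pose, the force, the opening and the grip force at its end, in the units of the state.
- sensors.sense(): the state, without advancing time (a new reading comes with each control period).
- optics.get_image(name): name is "scene" or "top" or "wrist"; returns a dict with "pixels" (400x640x3 uint8, red, green, blue), "intrinsics" (3x3 intrinsics, pixels), "dist" ([k1, k2, p1, p2, k3] as OpenCV has them; the pictures are not rectified), "R" (3x3) and "t" (3): a world point X has camera coordinates R X + t; the wrist camera has in their place "mount" (4x4, takes a point from camera to tool coordinates, whose origin is the TCP and whose axes are the flange's). Camera axes: x right, y down, z forward; pixel columns grow to the right and rows downward; lengths in mm; the calibration is good to about 2 mm. A picture is of the moment at which its call begins: read the wrist's pose just before it. There is no depth.
- order.hand_in(): hands the job in; it is judged then, once.
The state is a dict: "t": time; "qpos": joint angles; "dq": joint speeds; "joint_torque": joint torques, N m; "position": TCP position; "eef_rot": TCP orientation; "contact_force": force on the tool from outside, world axes, zero at the start; "torque": the same for the moment, N m; "gripper_width": opening from 0.0 (shut) to 1.0 (fully open); "gripper_force": force on a finger pad.
Only numpy, scipy, OpenCV 4.12 (cv2) and the standard library are available. Lean on these libraries where they do the work, as an engineer would, in place of code of your own. Each camera call takes 0.05 s, during which the arm holds its last target. There are 200 camera calls.

TASK

Pack this batch for shipping: put every loose brass flange flat in a well of its own in the tray, hub up, then lay the cover inside the tray's walls over them and press it down until it sits level on its four corner seats. Then take the job tag from its stand, hook it on the rail close to the loading end (the end with the ball) and slide it along the rail, keeping it on the rail, to the white tape band, where you leave it hanging in the middle of the band; leave the other things on the bench where they are.

Things in the scene. Friction and masses are not known exactly. Their poses are not given: they have to be found in the camera images.
- tray: Fixed square yellow open tray, 182 x 182 mm outside, 50 mm high, walls 5 mm, inner floor 4 mm above the bench. A low cross divider (5 mm thick, top 16 mm above the bench) makes four wells 83 mm square. In each inner corner a fixed 12 mm square seat post, top 36 mm above the bench. Origin: centre of the underside, z up, x and y along the walls.
- tray_seat (a point): Centre of the tray at the tops of the corner seats, 36 mm above the bench: where the centre of the cover's underside belongs. Beside the middle of each wall, 78 mm from the centre, a 14 mm square black pad on a stiff stem stands 10 mm above this level at the start; each gives way downward (about 2.5 N of friction, down to 4 mm below this level) and stays where pushed.
- well0 (a point): Centre of the floor of one of the tray's four wells.
- well1 (a point): Centre of the floor of one of the tray's four wells.
- well2 (a point): Centre of the floor of one of the tray's four wells.
- well3 (a point): Centre of the floor of one of the tray's four wells.
- cover: Loose flat cover plate of grey plastic, 164 x 164 x 6 mm, 0.2 kg, lying on the bench. In the middle of its top a black grip bar 70 mm long (its x), 14 mm wide (y), 26 mm high; bar top 32 mm above the underside. It drops inside the tray's walls with 4 mm of play all round; any quarter turn will do. Origin: centre of the underside, z up.
- flange0: Loose brass flange, or None when absent: disc 60 mm in diameter and 8 mm thick with a round hub, 30 mm in diameter, rising a further 20 mm in its middle (28 mm high in all), 0.27 kg. Lies on its disc, hub up. Origin: centre of the underside, z up along the hub.
- flange1: Loose brass flange, or None when absent: disc 60 mm in diameter and 8 mm thick with a round hub, 30 mm in diameter, rising a further 20 mm in its middle (28 mm high in all), 0.27 kg. Lies on its disc, hub up. Origin: centre of the underside, z up along the hub.
- flange2: Loose brass flange, or None when absent: disc 60 mm in diameter and 8 mm thick with a round hub, 30 mm in diameter, rising a further 20 mm in its middle (28 mm high in all), 0.27 kg. Lies on its disc, hub up. Origin: centre of the underside, z up along the hub.
- flange3: Loose brass flange, or None when absent: disc 60 mm in diameter and 8 mm thick with a round hub, 30 mm in diameter, rising a further 20 mm in its middle (28 mm high in all), 0.27 kg. Lies on its disc, hub up. Origin: centre of the underside, z up along the hub.
- rail: Fixed horizontal round steel rail, 12 mm in diameter, its axis 170 mm above the bench, along the body's y, between two posts 300 mm apart (bases 70 mm wide). The post at the -y end has a black ball on top: that is the loading end. Origin: on the bench below the middle of the rail, z up.
- rail_mid (a point): Point on the rail's axis, halfway along; its axes are those of rail.
- mark: White tape band 26 mm wide around the rail, somewhere on the other half from the loading end. Origin: on the rail's axis at the middle of the band, y along the rail.
- stand: Fixed tag stand: post with a short horizontal bar (60 mm long along its y, 12 mm in diameter, axis 100 mm above the bench) on which the tag hangs at the start. Origin: on the bench below the bar's middle.
- tag: Loose aluminium job tag, 40 mm wide (its y), 118 mm high, 0.12 kg, hook-shaped from the side: plate 5 mm thick (z 0 to 80 mm) at x = +15.5 mm, short leg (z 48 to 78) at x = -15.5 mm, peaked roof between; the 26 mm wide mouth opens downward. On the roof a black grip block, 14 (x) by 30 mm (y), z 88 to 118 mm. Origin: at x = 0, level with the plate's lower edge, z up.
- tag_crook (a point): Point of the tag that lies on the bar's or rail's axis when the tag hangs on it, 78.6 mm above the tag's origin.
- bush: Bystander: plain brass bush, a tube 40 mm in diameter and 25 mm high, not a flange. Origin: underside.
- oil: Bystander: grey oil bottle, 60 mm in diameter, 150 mm high. Origin: underside.
- jar: Bystander: small amber jar, 38 mm in diameter, 50 mm high. Origin: underside.
- wrench: Bystander: steel wrench, 180 mm long, lying on the bench.
- brush: Bystander: wooden-handled brush, 200 mm long, lying on the bench.
- mug: Bystander: white mug, 80 mm in diameter, 90 mm high.
Not all that is in view belongs to the job. Leave any black look-alike of the flange2 alone. Leave any purple look-alike of the flange1 alone.

How it is judged:
By the outcome, as a careful person would: the job done as asked, in the order asked, and still so for the second after the job is handed in, with the robot touching nothing.
Of flange0, flange1, flange2, flange3 only 3 to 4 are there at a start; the rules pass over those that are not, and their reading is None.
At some moment in a run one of flange0, flange1, flange2, flange3, cover may be knocked a few centimetres aside while the robot is not near it.
It also fails if it takes over 210 s, if anything falls off the work surface, if the arm or the gripper's body presses on something with over 40 N, if the wrist force passes 120 N, or if a joint passes its speed limit or range.

## Working session

There is one attempt and no reset: what is moved stays moved. The work goes in short steps, Python scripts to look and compute and a tool call to move; the robot and the scene stay as the last step left them, time stands still between calls to the robot, and variables do not carry over. Pictures are saved under pics/ and viewed, at most 14 in all, crops included, and the job is handed in when it is done.

Besides the shell and the picture viewer there is one more tool, called after "Emit:" by a JSON object that holds its "method" and its "body". servo_tool: Moves the arm, as the interface text tells. Its arguments: {"type":"object","properties":{"deltas":{"type":"array"},"claw":{"type":"number"}},"required":["deltas"]}

```bash
ls; mkdir -p pics
python3 - <<'E'
from plant import sensors, optics
import cv2, pickle
s=sensors.sense(); print(s)
d={}
for n in ("scene","top","wrist"):
    d[n]=optics.get_image(n); cv2.imwrite(f"pics/{n}0.png",d[n]["pixels"][:,:,::-1])
    print(n,{k:v for k,v in d[n].items() if k!="pixels"})
pickle.dump(d,open("im0.pkl","wb"))
E
```

```text
pics
{'t': 0.0, 'qpos': array([ 1.09272325e+00,  2.63528199e-01, -4.89571015e-02,  1.25938814e+00,
        3.39931968e-05,  1.41556542e+00]), 'dq': array([ 0.00085258, -0.00046171, -0.00167597,  0.00070405, -0.00145629,
       -0.00064196]), 'joint_torque': array([-2.44475188e-03, -6.37617731e+01,  3.84567547e+01,  1.39336742e-02,
       -4.36344744e-04,  5.00288365e-05]), 'position': array([166.39495403, 497.6403421 , 230.81495975]), 'eef_rot': array([-5.04860720e-01, -3.10038825e+00,  1.59099568e-03]), 'contact_force': array([ 0.21658523,  1.30500174, -0.18642847]), 'torque': array([-0.02915178, -0.01469611,  0.01408824]), 'gripper_force': 0.0, 'gripper_width': 0.998679352133891}
scene {'intrinsics': array([[379.75613373,   0.        , 318.89945962],
       [  0.        , 379.75613373, 198.72451808],
       [  0.        ,   0.        ,   1.        ]]), 'dist': array([-0.00519274,  0.        ,  0.        ,  0.        ,  0.        ]), 'R': array([[-0.30461494,  0.95238332, -0.01325712],
       [ 0.69855617,  0.21392468, -0.68282905],
       [-0.64747898, -0.21726077, -0.73045789]]), 
[... 428 characters left out ...]
78,  0.02342476, -0.99039698]]), 't': array([  33.28356714,  540.37067762, 1326.06957564])}
wrist {'intrinsics': array([[301.66938798,   0.        , 320.07101246],
       [  0.        , 301.66938798, 201.40378404],
       [  0.        ,   0.        ,   1.        ]]), 'dist': array([-0.02293303,  0.        ,  0.        ,  0.        ,  0.        ]), 'mount': array([[-8.56835998e-04, -9.57853630e-01, -2.87255441e-01,
         7.33634823e+01],
       [ 9.99999405e-01, -6.26808400e-04, -8.92741266e-04,
         7.74801310e-01],
       [ 6.75061339e-04, -2.87256036e-01,  9.57853598e-01,
        -1.41580684e+02],
       [ 0.00000000e+00,  0.00000000e+00,  0.00000000e+00,
         1.00000000e+00]])}
```

View pics/top0.png

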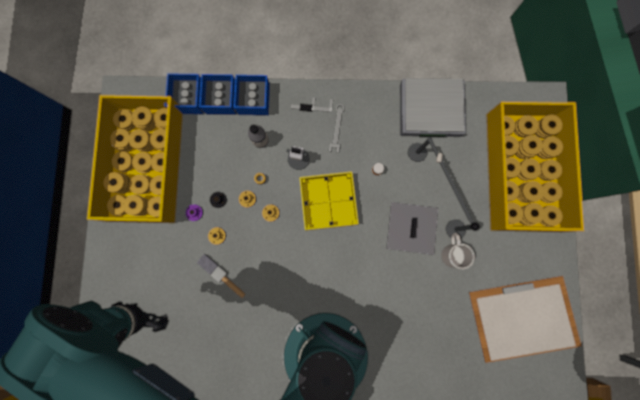

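View pics/scene0.png

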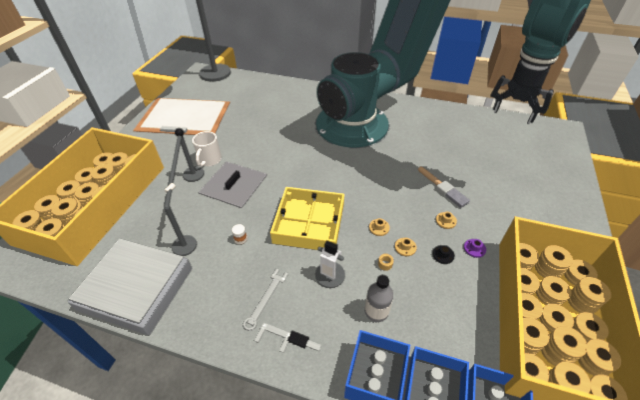

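The top view shows brass flanges at about (247,199), (270,212) and (217,236). The tray is at (330,201), the cover at (413,228), and the rail runs from (425,145) to (476,226) with its ball at (476,226) and the band near (437,156). The tag stand is at (297,154).

Things that could be mistaken for a flange:
- the brass bush at (260,179), a tube with no disc
- the black look-alike at (218,199)
- the purple look-alike at (194,212)
- the flanges in the yellow bins, which are stock and not loose

I'll check the three choices in one close crop.

```bash
cat > h.py <<'E'
import numpy as np, cv2
from scipy.spatial.transform import Rotation as Ro
from plant import sensors, optics
def grab(n):
    s=sensors.sense(); d=optics.get_image(n)
    if n=="wrist":
        T=np.eye(4);T[:3,:3]=Ro.from_rotvec(s["eef_rot"]).as_matrix();T[:3,3]=s["position"]
        C=T@d["mount"]; d["R"]=C[:3,:3].T; d["t"]=-C[:3,:3].T@C[:3,3]
    return d
def rays(d,px):
    p=cv2.undistortPoints(np.float64(px).reshape(-1,1,2),d["intrinsics"],d["dist"]).reshape(-1,2)
    return -d["R"].T@d["t"], np.c_[p,np.ones(len(p))]@d["R"]
def onz(d,px,z):
    o,r=rays(d,px); return o+r*((z-o[2])/r[:,2])[:,None]
def proj(d,X):
    return cv2.projectPoints(np.float64(X).reshape(-1,1,3),cv2.Rodrigues(d["R"])[0],np.float64(d["t"]),d["intrinsics"],d["dist"])[0].reshape(-1,2)
def tri(a,pa,b,pb):
    o1,r1=rays(a,[pa]);o2,r2=rays(b,[pb]);r1=r1[0]/np.linalg.norm(r1);r2=r2[0]/np.linalg.norm(r2)
    k=np.linalg.lstsq(np.c_[r1,-r2],o2-o1,rcond=None)[0]
    p,q=o1+k[0]*r1,o2+k[1]*r2; return (p+q)/2,np.linalg.norm(p-q)
def blobs(d,lo,hi,amin=30):
    m=cv2.inRange(cv2.cvtColor(d["pixels"],cv2.COLOR_RGB2HSV),np.array(lo),np.array(hi))
    n,l,st,c=cv2.connectedComponentsWithStats(m)
    return [(st[i].tolist(),c[i].round(1),l==i) for i in range(1,n) if st[i][4]>=amin]
E
python3 - <<'E'
import pickle; from h import *
d=pickle.load(open("im0.pkl","rb")); t=d["top"]; s=d["scene"]
hsv=cv2.cvtColor(t["pixels"],cv2.COLOR_RGB2HSV)
for p in [(247,196),(243,202),(330,190),(260,176),(413,210),(437,157),(421,150)]: print(p,hsv[p[1],p[0]])
for lo,hi in [((8,90,90),(24,255,255)),((25,120,90),(35,255,255))]:
    for n in ("top","scene"):
        print(n,[(b[0],b[1]) for b in blobs(d[n],lo,hi,25)])
a=t["pixels"][120:270,170:350]; b=s["pixels"][180:290,340:500]; r=s["pixels"][115:265,140:240]
A=cv2.resize(a,None,fx=2.2,fy=2.2,interpolation=3);B=cv2.resize(b,(396,272),interpolation=3);
R=cv2.resize(t["pixels"][120:270,380:500],None,fx=2.6,fy=2.6,interpolation=3)
o=np.zeros((600,720,3),np.uint8);o[:330,:396]=A;o[330-2:328+272,:396]=B[:272];o[:390,400:712]=R
cv2.imwrite("pics/crop1.png",o[:,:,::-1])
E
```

```text
(247, 196) [ 20 173 125]
(243, 202) [ 21 169 173]
(330, 190) [ 27 255 179]
(260, 176) [18 64 95]
(413, 210) [170   7 109]
(437, 157) [ 16  29 147]
(421, 150) [ 0  8 33]
top [([86, 94, 86, 129, 6077], array([134.4, 158.3])), ([486, 101, 98, 131, 10939], array([534.4, 169.2])), ([254, 173, 12, 11, 86], array([259.5, 178.1])), ([239, 191, 17, 17, 224], array([246.9, 198.6])), ([630, 190, 10, 112, 633], array([636. , 230.6])), ([262, 204, 18, 18, 234], array([270.3, 212.5])), ([208, 227, 18, 18, 242], array([216.4, 235.5])), ([222, 277, 22, 20, 100], array([232. , 286.3])), ([469, 276, 112, 87, 1229], array([520.2, 307.8]))]
scene [([0, 0, 37, 38, 654], array([ 9.6, 18.2])), ([588, 0, 14, 17, 48], array([595.5,   8.1])), ([598, 11, 10, 13, 41], array([602. ,  16.9])), ([516, 12, 9, 11, 46], array([519.5,  17.1])), ([589, 16, 14, 16, 60], array([595.7,  23.7])), ([478, 25, 47, 65, 1315], array([505.6,  55.1])), ([623, 27, 11, 8, 29], array([627.4,  30.9])), ([133, 36, 72, 98, 1236], array([152.9,  87.5])), ([215, 47, 22, 21, 278], array([226.8,  57.9])), ([542, 47, 25, 43, 454], array([55
[... 658 characters left out ...]
, ([369, 218, 21, 18, 267], array([378.8, 227. ])), ([234, 233, 12, 9, 48], array([240.4, 238. ])), ([395, 238, 22, 18, 300], array([405.1, 246.7])), ([378, 254, 16, 16, 191], array([385.4, 261.5]))]
top [([159, 148, 7, 32, 56], array([163.5, 166. ])), ([128, 170, 11, 5, 35], array([133.1, 172. ])), ([148, 171, 8, 6, 26], array([152. , 173.5])), ([300, 172, 59, 58, 2841], array([328.6, 200.7])), ([88, 181, 76, 40, 356], array([131.6, 214.3]))]
scene [([135, 70, 20, 6, 29], array([143.6,  73.2])), ([592, 155, 33, 7, 63], array([605.9, 158. ])), ([271, 187, 73, 55, 1792], array([307.1, 218.8])), ([518, 260, 89, 140, 481], array([540.6, 352.5])), ([628, 285, 12, 47, 77], array([634.3, 309.2]))]
```

View pics/crop1.png

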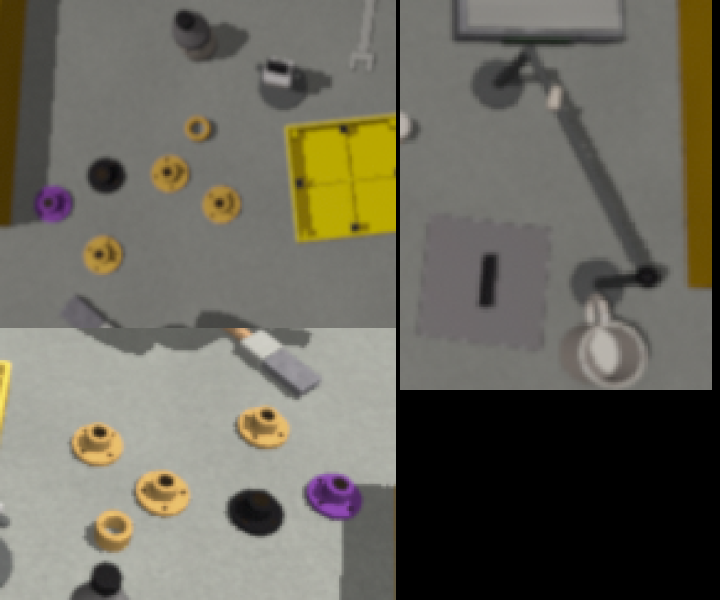

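The crop confirms three brass flanges with hubs, plus the excluded bush, black part and purple part. The band is at top pixel (437,157). Next I'll compute coordinates.

Run:
```python
import pickle; from h import *
np.set_printoptions(precision=1,suppress=True)
d=pickle.load(open("im0.pkl","rb")); t=d["top"]; s=d["scene"]
print("fl top",onz(t,[(246.9,198.6),(270.3,212.5),(216.4,235.5),(259.5,178.1)],8).tolist())
print("fl scene",onz(s,[(405.1,246.7),(378.8,227),(445.9,220.1)],9).round(1).tolist())
b=[x for x in blobs(t,(25,120,70),(35,255,255),2000)][0]
c,_=cv2.findContours(b[2].astype(np.uint8),0,1); h=cv2.convexHull(max(c,key=cv2.contourArea))
q=cv2.approxPolyDP(h,8,True).reshape(-1,2); print("tray px",q.tolist()); w=onz(t,q,50); print(w, w.mean(0), "rect",cv2.minAreaRect(onz(t,h.reshape(-1,2),50)[:,:2].astype(np.float32)))
# cover bar
g=cv2.cvtColor(t["pixels"],cv2.COLOR_RGB2GRAY)
m=np.zeros_like(g);m[205:255,392:436]=g[205:255,392:436]<40
ys,xs=np.nonzero(m); bar=onz(t,np.c_[xs,ys],26)[:,:2].astype(np.float32); print("bar",cv2.minAreaRect(bar),bar.mean(0))
m=np.zeros_like(g); hh=cv2.cvtColor(t["pixels"],cv2.COLOR_RGB2HSV)
print("cover/bench",t["pixels"][215,400],t["pixels"][260,400],t["pixels"][200,380])
for pa,pb,n in [((437.5,157),(170.5,187),"band"),((476,226),(180,131),"ball"),((297,151),(329,248),"tagtop"),((378,169),(238,238),'jar')]: print(n,*tri(t,pa,s,pb))
print("bases",onz(t,[(418,152),(469,229),(297,157)],3), onz(s,[(192,172),(183,244),(329,272)],3))
o=np.zeros((560,790,3),np.uint8)
o[:560,:400]=cv2.resize(s["pixels"][120:260,130:230],(400,560),interpolation=3)
o[:400,400:]=cv2.resize(s["pixels"][230:300,295:363],(390,400),interpolation=3)
o[400:560,400:560]=cv2.resize(t["pixels"][134:174,277:317],(160,160),interpolation=3)
cv2.imwrite("pics/crop2.png",o[:,:,::-1])
```

```text
fl top [[520.8539772680566, 288.1902213321148, 8.0], [473.6047473696301, 203.5391719861706, 8.0], [389.03697742816917, 388.38198273258, 8.0], [595.1252138818185, 246.89650072265655, 8.0]]
fl scene [[525.2, 286.1, 9.0], [477.5, 201.8, 9.0], [393.3, 386.1, 9.0]]
tray px [[351, 172], [358, 223], [305, 229], [300, 177]]
[[ 615.7  -74.3   50. ]
 [ 441.3 -100.    50. ]
 [ 416.8   78.2   50. ]
 [ 594.6  100.4   50. ]] [517.1   1.1  50. ] rect ((516.0881958007812, 0.9972000122070312), (183.5626220703125, 184.4429168701172), 7.640388011932373)
bar ((431.9627380371094, -290.1581115722656), (12.438087463378906, 59.43882369995117), 83.83058166503906) [ 431.4 -290. ]
cover/bench [110 105 106] [117 118 112] [116 116 111]
band [ 644.1 -334.1  177.5] 2.072847382451409
ball [ 430.9 -440.2  183.1] 4.832229355037208
tagtop [668.7 107.4 120.3] 1.8916274506220512
jar [ 636.6 -173.1   10.7] 2.505010557136808
bases [[ 702.2 -314.6    3. ]
 [ 432.8 -486.6    3. ]
 [ 675.5  116.4    3. ]] [[ 423.5 -452.9    3. ]
 [ 698.2 -319.5    3. ]
 [ 663.2  105.6    3. ]]
```

View pics/crop2.png

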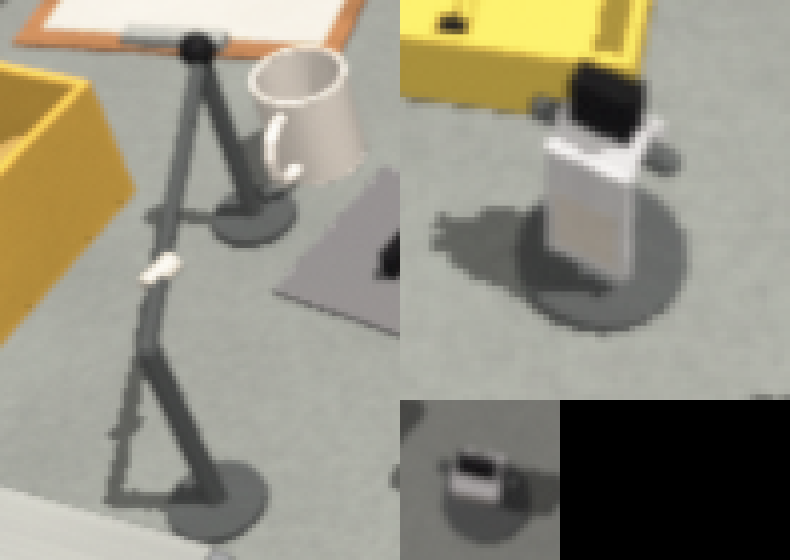

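```bash
cat >> h.py <<'E'
def go(p,yaw=None):
    "print tool-frame shift (mm) to p, after turn (rad about tool z) to yaw deg of tool x"
    s=sensors.sense(); R=Ro.from_rotvec(s["eef_rot"]); 
    y0=np.degrees(np.arctan2(*R.as_matrix()[1::-1,0])); tl=R.as_matrix()[:,2]
    if yaw is None: yaw=y0
    k=-((yaw-y0+180)%360-180)
    R2=R*Ro.from_rotvec([0,0,np.radians(k)])
    print("t",round(s["t"],1),"yaw",round(y0,1),"zaxis",tl.round(3),"turn",round(np.radians(k),3),"shift",(R2.as_matrix().T@(np.array(p)-s["position"])).round(1))
E
python3 -c "
from h import *; go([475,203,150],187.6)"
```

```text
t 0.1 yaw 161.5 zaxis [-0.    -0.001 -1.   ] turn -0.455 shift [-266.9 -332.9   81. ]
```

Emit:
{"method": "servo_tool", "body": {"deltas": [[0,0,0,0,0,-0.114],[0,0,0,0,0,-0.114],[0,0,0,0,0,-0.114],[0,0,0,0,0,-0.113]], "claw": 0.07}}

```text
t: 0.55
position: [166.5, 497.8, 231.1]
eef_rot: [0.215, -3.134, 0.001]
contact_force: [-0.8, 0.0, 0.2]
gripper_width: 0.818
gripper_force: 0.0
```

Emit:
{"method": "servo_tool", "body": {"deltas": [[-0.024,-0.03,0.006,0,0,0],[-0.024,-0.03,0.006,0,0,0],[-0.024,-0.03,0.006,0,0,0],[-0.024,-0.03,0.006,0,0,0],[-0.024,-0.03,0.006,0,0,0],[-0.024,-0.03,0.006,0,0,0],[-0.024,-0.03,0.006,0,0,0],[-0.024,-0.03,0.006,0,0,0],[-0.024,-0.03,0.006,0,0,0],[-0.024,-0.03,0.006,0,0,0],[-0.024,-0.03,0.006,0,0,0],[0,0,0,0,0,0]]}}

```text
t: 1.75
position: [474.1, 202.9, 164.2]
eef_rot: [0.202, -3.135, 0.001]
contact_force: [-0.3, 0.2, -0.4]
gripper_width: 0.82
gripper_force: 0.0
```

Run:
```python
from h import *; d=grab("wrist"); go([475,203,150],187.6)
cv2.imwrite("pics/w1.png",d["pixels"][:,:,::-1])
for b in blobs(d,(8,90,60),(24,255,255),300): print(b[0],b[1],onz(d,[b[1]],8).round(1))
```

```text
t 1.8 yaw -172.6 zaxis [-0.001 -0.    -1.   ] turn -0.003 shift [-2.2 -1.4 14.6]
[488, 94, 64, 63, 2867] [518.6 124.7] [[388.7 385.9   8. ]]
[292, 156, 59, 58, 2415] [320.9 184. ] [[471.7 203.8   8. ]]
[568, 185, 72, 205, 7153] [614.8 305.1] [[572.3 566.5   8. ]]
[365, 211, 57, 53, 1911] [392.  234.3] [[516.6 286.1   8. ]]
[326, 275, 37, 41, 1090] [344.1 295.4] [[597.4 246.7   8. ]]
```

View pics/w1.png

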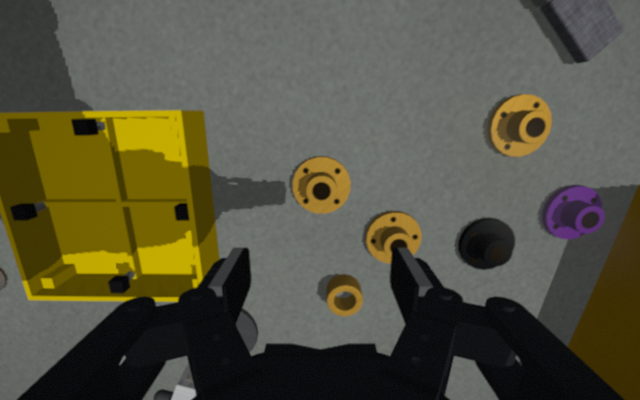

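The wrist view shows flange A with its hub bore at (321,191), B at (397,243) partly behind a finger, C at (535,127), the bush at (344,296), the tray on the left, and the black and purple look-alikes. I'll locate A by its hub bore.

```bash
cat >> h.py <<'E'
def hubs(d):
    "brass flanges: disc ellipse on z=8 rim, bore on z=28"
    for st,c,m in blobs(d,(8,90,50),(24,255,255),600):
        x,y,w,h,a=st
        if max(w,h)>110 or w>639: continue
        cs,_=cv2.findContours(m.astype(np.uint8),0,1); hu=cv2.convexHull(max(cs,key=cv2.contourArea))
        e=cv2.fitEllipse(hu)[0] if len(hu)>=5 else c
        full=np.zeros(m.shape,np.uint8); cv2.fillPoly(full,[hu],1)
        g=cv2.cvtColor(d["pixels"],cv2.COLOR_RGB2GRAY)
        k=((g<45)&(full>0)).astype(np.uint8); n,l,s2,cc=cv2.connectedComponentsWithStats(k)
        b=cc[1+np.argmax(s2[1:,4])] if n>1 else c
        print(st,"disc",onz(d,[e],6)[0].round(1),"bore",onz(d,[b],28)[0].round(1),"size",np.ptp(onz(d,hu.reshape(-1,2),8),0)[:2].round(0))
E
python3 - <<'E'
from h import *; d=grab("wrist"); hubs(d)
s=sensors.sense(); print(proj(d,[s["position"]]),proj(d,[s["position"]+[0,0,19]]))
# tray wrist: yellow pads/walls
b=[x for x in blobs(d,(25,120,60),(35,255,255),2000)][0]
cs,_=cv2.findContours(b[2].astype(np.uint8),0,1);print(b[0],cv2.approxPolyDP(cv2.convexHull(max(cs,key=cv2.contourArea)),6,True).reshape(-1,2).tolist())
go([473,203.5,60],187.6)
E
```

```text
[486, 96, 64, 62, 2849] disc [388.6 388.2   6. ] bore [388.5 389.1  28. ] size [59. 62.]
[290, 158, 59, 57, 2415] disc [473.  203.8   6. ] bore [473.8 204.2  28. ] size [60. 60.]
[364, 213, 56, 52, 1927] disc [520.3 288.2   6. ] bore [525.1 288.9  28. ] size [60. 60.]
[325, 276, 36, 41, 1154] disc [598.9 246.4   6. ] bore [586.3 252.7  28. ] size [54. 43.]
[[320.61075799 256.74590172]] [[320.62984989 275.88205116]]
[0, 112, 218, 192, 35994] [[200, 113], [217, 259], [198, 286], [175, 303], [27, 300], [0, 216], [0, 115]]
t 1.9 yaw -172.5 zaxis [-0.001 -0.    -1.   ] turn -0.002 shift [ -1.1  -1.7 104.9]
```

Emit:
{"method": "servo_tool", "body": {"deltas": [[-0.001,-0.001,0.03,0,0,0],[0,0,0.03,0,0,0],[0,0,0.03,0,0,0],[0,0,0.03,0,0,0],[0,0,0.02,0,0,0],[0,0,0.014,0,0,0],[0,0,0,0,0,0],[0,0,0,0,0,0]], "claw": 0.05}}

```text
t: 2.65
position: [472.5, 205.3, 11.8]
eef_rot: [0.209, -3.135, -0.0]
contact_force: [0.2, -0.4, 0.4]
gripper_width: 0.586
gripper_force: 0.0
```

Emit:
{"method": "servo_tool", "body": {"deltas": [[0,0,0,0,0,0],[0,0,0,0,0,0],[0,0,0,0,0,0],[0,0,0,0,0,0],[0,0,0,0,0,0]], "claw": 0.02}}

```text
t: 3.15
position: [473.3, 205.0, 12.6]
eef_rot: [-0.208, 3.133, 0.001]
contact_force: [-3.7, 0.1, 11.6]
gripper_width: 0.326
gripper_force: 58.3
```

Emit:
{"method": "servo_tool", "body": {"deltas": [[0,0,-0.01,0,0,0],[0,0,-0.03,0,0,0],[0,0,-0.03,0,0,0],[0,0,-0.03,0,0,0],[0,0,0,0,0,0]]}}

```text
t: 3.65
position: [474.7, 205.2, 115.5]
eef_rot: [-0.207, 3.129, 0.002]
contact_force: [0.4, 0.3, -3.4]
gripper_width: 0.32
gripper_force: 59.8
```

Run:
```python
from h import *; d=grab("top"); hubs(d); T=np.array([516.5,1,0]); a=np.radians(7.6); R=np.array([[np.cos(a),-np.sin(a),0],[np.sin(a),np.cos(a),0],[0,0,1]])
for x in (-44,44):
  for y in (-44,44): w=T+R@[x,y,0]; print(w.round(1)); go([w[0],w[1],90],187.6)
```

```text
[0, 353, 73, 47, 2058] disc [-115.1  947.7    6. ] bore [-77.1 961.3  28. ] size [149. 230.]
[478.7 -48.4   0. ]
t 3.7 yaw -172.4 zaxis [ 0.004  0.001 -1.   ] turn -0.0 shift [  28.8 -251.8   23.1]
[467.1  38.8   0. ]
t 3.7 yaw -172.4 zaxis [ 0.004  0.001 -1.   ] turn -0.0 shift [  28.8 -163.8   23.2]
[565.9 -36.8   0. ]
t 3.7 yaw -172.4 zaxis [ 0.004  0.001 -1.   ] turn -0.0 shift [ -59.2 -251.8   23.5]
[554.3  50.4   0. ]
t 3.7 yaw -172.4 zaxis [ 0.004  0.001 -1.   ] turn -0.0 shift [ -59.2 -163.8   23.5]
```

Emit:
{"method": "servo_tool", "body": {"deltas": [[0.006,-0.033,0,0,0,0],[0.006,-0.033,0,0,0,0],[0.006,-0.033,0,0,0,0],[0.006,-0.033,0,0,0,0],[0.005,-0.032,0,0,0,0],[0,0,0,0,0,0],[0,0,0.03,0,0,0],[0,0,0.03,0,0,0],[0,0,0.02,0,0,0],[0,0,0.01,0,0,0],[0,0,0,0,0,0],[0,0,0,0,0,0]]}}

```text
t: 4.9
position: [466.0, 38.5, 21.7]
eef_rot: [-0.208, 3.134, 0.0]
contact_force: [0.1, -0.0, -1.5]
gripper_width: 0.324
gripper_force: 60.2
```

Run:
```python
from h import *; d=grab("wrist"); go([467.1,38.8,17])
cv2.imwrite("pics/w2.png",d["pixels"][:,:,::-1])
```

```text
t 5.0 yaw -172.4 zaxis [ 0.001 -0.    -1.   ] turn -0.0 shift [-0.9  0.2  5. ]
```

View pics/w2.png

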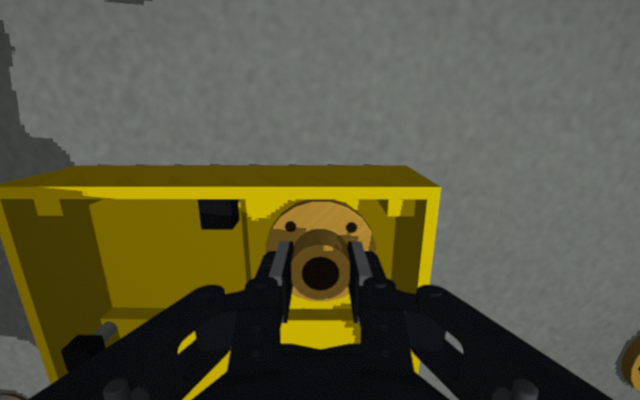

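The flange is centred between the fingers and over the near +y well, with its bore at (320,273). Lowering and releasing.

Emit:
{"method": "servo_tool", "body": {"deltas": [[0,0,0.003,0,0,0],[0,0,0.001,0,0,0],[0,0,0,0,0,0]]}}

```text
t: 5.25
position: [466.1, 38.3, 17.7]
eef_rot: [-0.207, 3.134, -0.0]
contact_force: [-0.9, 1.0, 0.2]
gripper_width: 0.324
gripper_force: 60.7
```

Emit:
{"method": "servo_tool", "body": {"deltas": [[0,0,0,0,0,0],[0,0,0,0,0,0],[0,0,-0.01,0,0,0],[0,0,-0.03,0,0,0],[0,0,-0.03,0,0,0],[0,0,-0.03,0,0,0],[0,0,-0.03,0,0,0]], "claw": 0.046}}

```text
t: 5.95
position: [465.5, 38.3, 149.4]
eef_rot: [-0.207, 3.134, -0.0]
contact_force: [0.1, 0.2, -0.4]
gripper_width: 0.538
gripper_force: 0.0
```

Emit:
{"method": "servo_tool", "body": {"deltas": [[-0.0125,0.034,0,0,0,0],[-0.0125,0.034,0,0,0,0],[-0.0125,0.034,0,0,0,0],[-0.0125,0.034,0,0,0,0],[-0.0125,0.034,0,0,0,0],[-0.0125,0.034,0,0,0,0],[-0.0115,0.036,0,0,0,0],[0,0,0,0,0,0],[0,0,0,0,0,0]]}}

```text
t: 6.85
position: [519.6, 288.1, 147.6]
eef_rot: [0.21, -3.135, 0.0]
contact_force: [-0.1, -0.2, 0.0]
gripper_width: 0.537
gripper_force: 0.0
```

Run:
```python
from h import *; d=grab("wrist"); hubs(d); go([521,288.3,14],187.6)
```

```text
[419, 23, 71, 75, 3907] disc [389.2 388.2   6. ] bore [385.  389.6  28. ] size [59. 61.]
[11, 62, 58, 71, 2421] disc [465.9  31.2   6. ] bore [466.7  34.6  28. ] size [60. 51.]
[289, 161, 62, 61, 2671] disc [521.  288.2   6. ] bore [521.6 288.5  28. ] size [59. 60.]
[248, 235, 40, 42, 640] disc [598. 244.   6.] bore [589.  249.5  28. ] size [46. 40.]
t 6.9 yaw -172.4 zaxis [-0. -0. -1.] turn -0.0 shift [ -1.6   0.8 133.6]
```

Emit:
{"method": "servo_tool", "body": {"deltas": [[-0.002,0.001,0.03,0,0,0],[0,0,0.03,0,0,0],[0,0,0.03,0,0,0],[0,0,0.03,0,0,0],[0,0,0.013,0,0,0],[0,0,0,0,0,0]]}}

```text
t: 7.5
position: [520.6, 287.3, 13.1]
eef_rot: [0.205, -3.132, 0.002]
contact_force: [-0.4, -0.4, 0.6]
gripper_width: 0.539
gripper_force: 0.0
```

Emit:
{"method": "servo_tool", "body": {"deltas": [[0,0,0,0,0,0],[0,0,0,0,0,0],[0,0,0,0,0,0],[0,0,0,0,0,0],[0,0,-0.01,0,0,0],[0,0,-0.03,0,0,0],[0,0,-0.03,0,0,0],[0,0,-0.03,0,0,0],[0,0,0,0,0,0]], "claw": 0.02}}

```text
t: 8.4
position: [523.6, 289.7, 119.0]
eef_rot: [-0.207, 3.128, 0.004]
contact_force: [0.6, 0.2, -2.8]
gripper_width: 0.322
gripper_force: 59.6
```

Emit:
{"method": "servo_tool", "body": {"deltas": [[0,-0.034,0,0,0,0],[0,-0.034,0,0,0,0],[0,-0.034,0,0,0,0],[0,-0.034,0,0,0,0],[0,-0.034,0,0,0,0],[0,-0.034,0,0,0,0],[-0.002,-0.036,0,0,0,0],[0,0,0,0,0,0],[0,0,0,0,0,0]]}}

```text
t: 9.3
position: [555.1, 50.7, 114.1]
eef_rot: [0.205, -3.135, -0.001]
contact_force: [0.7, 1.1, -2.8]
gripper_width: 0.321
gripper_force: 59.9
```

Run:
```python
from h import *; d=grab("wrist"); hubs(d); go([554.3,50.4,20],187.6); print(sensors.sense()["gripper_width"])
t=grab("top"); hubs(t)
```

```text
[280, 47, 79, 82, 4591] disc [465.4  39.1   6. ] bore [466.3  39.2  28. ] size [60. 61.]
[44, 236, 44, 39, 878] disc [ 639.3 -177.     6. ] bore [ 617.7 -168.4   28. ] size [39. 39.]
[497, 245, 59, 50, 2110] disc [597.4 251.5   6. ] bore [591.4 213.7  28. ] size [49. 59.]
t 9.3 yaw -172.4 zaxis [-0.  0. -1.] turn -0.001 shift [ 0.8 -1.  94.2]
0.32069377256662857
[0, 353, 73, 47, 2322] disc [-114.1  946.6    6. ] bore [-76.8 963.5  28. ] size [149. 231.]
```

Emit:
{"method": "servo_tool", "body": {"deltas": [[0.001,-0.001,0.03,0,0,0],[0,0,0.03,0,0,0],[0,0,0.02,0,0,0],[0,0,0.01,0,0,0],[0,0,0.004,0,0,0],[0,0,0.002,0,0,0],[0,0,0,0,0,0],[0,0,0,0,0,0]]}}

```text
t: 10.2
position: [553.6, 51.0, 20.5]
eef_rot: [-0.209, 3.135, 0.001]
contact_force: [-16.6, 2.6, 30.4]
gripper_width: 0.32
gripper_force: 63.5
```

Emit:
{"method": "servo_tool", "body": {"deltas": [[0,0,0,0,0,0],[0,0,0,0,0,0],[0,0,-0.01,0,0,0],[0,0,-0.03,0,0,0],[0,0,-0.03,0,0,0],[0,0,-0.03,0,0,0],[0,0,-0.03,0,0,0]], "claw": 0.046}}

```text
t: 10.9
position: [554.5, 50.3, 150.5]
eef_rot: [-0.208, 3.134, -0.0]
contact_force: [1.4, -0.1, 0.1]
gripper_width: 0.538
gripper_force: 0.0
```

Emit:
{"method": "servo_tool", "body": {"deltas": [[0.011,0.033,0,0,0,0],[0.011,0.033,0,0,0,0],[0.011,0.033,0,0,0,0],[0.011,0.033,0,0,0,0],[0.011,0.033,0,0,0,0],[0.011,0.033,0,0,0,0],[0.011,0.033,0,0,0,0],[0.011,0.033,0,0,0,0],[0.011,0.033,0,0,0,0],[0.011,0.033,0,0,0,0],[0.009,0.027,0,0,0,0],[0,0,0,0,0,0]]}}

```text
t: 12.1
position: [388.1, 390.9, 149.1]
eef_rot: [-0.213, 3.134, 0.002]
contact_force: [1.0, -0.2, -0.2]
gripper_width: 0.537
gripper_force: 0.0
```

Run:
```python
from h import *; d=grab("wrist"); hubs(d); go([388.8,388.5,14],187.6)
t=grab("top");hubs(t)
```

```text
[266, 0, 41, 28, 643] disc [237.4 343.    6. ] bore [244.9 347.8  28. ] size [20. 34.]
[286, 160, 62, 60, 2662] disc [388.8 388.2   6. ] bore [389.7 388.5  28. ] size [60. 60.]
[425, 348, 49, 52, 1215] disc [597.4 571.4   6. ] bore [569.  563.1  28. ] size [73. 79.]
t 12.2 yaw -172.3 zaxis [ 0.001  0.    -1.   ] turn 0.002 shift [  0.2  -1.1 135. ]
[0, 353, 73, 47, 2055] disc [-119.2  951.7    6. ] bore [-77.3 962.   28. ] size [149. 230.]
```

Emit:
{"method": "servo_tool", "body": {"deltas": [[0,-0.001,0.03,0,0,0],[0,0,0.03,0,0,0],[0,0,0.03,0,0,0],[0,0,0.03,0,0,0],[0,0,0.015,0,0,0],[0,0,0,0,0,0]]}}

```text
t: 12.8
position: [389.2, 385.7, 11.9]
eef_rot: [0.205, -3.132, 0.003]
contact_force: [0.5, -0.5, 1.1]
gripper_width: 0.54
gripper_force: 0.0
```

Emit:
{"method": "servo_tool", "body": {"deltas": [[0,0,0,0,0,0],[0,0,0,0,0,0],[0,0,0,0,0,0],[0,0,0,0,0,0],[0,0,-0.01,0,0,0],[0,0,-0.03,0,0,0],[0,0,-0.03,0,0,0],[0,0,-0.03,0,0,0],[0,0,0,0,0,0]], "claw": 0.02}}

```text
t: 13.7
position: [391.1, 388.6, 117.8]
eef_rot: [-0.207, 3.129, 0.006]
contact_force: [-0.4, 0.9, -3.8]
gripper_width: 0.326
gripper_force: 59.8
```

Emit:
{"method": "servo_tool", "body": {"deltas": [[-0.003,-0.037,0,0,0,0],[-0.003,-0.037,0,0,0,0],[-0.003,-0.037,0,0,0,0],[-0.003,-0.037,0,0,0,0],[-0.003,-0.037,0,0,0,0],[-0.003,-0.037,0,0,0,0],[-0.003,-0.037,0,0,0,0],[-0.002,-0.037,0,0,0,0],[-0.002,-0.037,0,0,0,0],[-0.002,-0.037,0,0,0,0],[-0.002,-0.037,0,0,0,0],[-0.002,-0.038,0,0,0,0]]}}

```text
t: 14.9
position: [478.8, -51.1, 113.3]
eef_rot: [0.208, -3.135, -0.0]
contact_force: [1.5, 0.7, -2.6]
gripper_width: 0.328
gripper_force: 59.9
```

Emit:
{"method": "servo_tool", "body": {"deltas": [[0,0,0,0,0,0],[0,0,0,0,0,0]]}}

```text
t: 15.1
position: [478.7, -50.2, 113.1]
eef_rot: [0.205, -3.134, -0.001]
contact_force: [-0.6, -0.4, -2.2]
gripper_width: 0.323
gripper_force: 60.1
```

Run:
```python
from h import *; d=grab("wrist"); hubs(d); go([478.7,-48.4,22],187.6)
```

```text
[390, 166, 73, 68, 3557] disc [466.5  40.5   6. ] bore [467.7  41.1  28. ] size [61. 62.]
[266, 196, 109, 102, 6068] disc [521.9 -44.2   6. ] bore [532.4 -42.6  28. ] size [101.  97.]
[387, 261, 65, 33, 1371] disc [543.4  53.4   6. ] bore [539.9  54.9  28. ] size [34. 63.]
[567, 323, 58, 48, 1898] disc [598.8 253.4   6. ] bore [585.7 207.1  28. ] size [57. 69.]
t 15.2 yaw -172.5 zaxis [-0.001  0.001 -1.   ] turn -0.001 shift [-0.4  1.  91.1]
```

Emit:
{"method": "servo_tool", "body": {"deltas": [[0,0.001,0.03,0,0,0],[0,0,0.03,0,0,0],[0,0,0.02,0,0,0],[0,0,0.01,0,0,0],[0,0,0.001,0,0,0],[0,0,0,0,0,0],[0,0,0,0,0,0]]}}

```text
t: 15.85
position: [479.5, -48.7, 23.2]
eef_rot: [-0.208, 3.133, -0.001]
contact_force: [0.2, -0.6, -1.4]
gripper_width: 0.323
gripper_force: 60.2
```

Emit:
{"method": "servo_tool", "body": {"deltas": [[0,0,0.001,0,0,0],[0,0,0.001,0,0,0],[0,0,0,0,0,0]]}}

```text
t: 16.15
position: [478.9, -48.8, 20.4]
eef_rot: [-0.207, 3.135, -0.0]
contact_force: [0.1, -0.7, -2.6]
gripper_width: 0.318
gripper_force: 60.2
```

Emit:
{"method": "servo_tool", "body": {"deltas": [[0,0,0.001,0,0,0],[0,0,0.001,0,0,0],[0,0,0,0,0,0]]}}

```text
t: 16.45
position: [479.0, -48.8, 19.5]
eef_rot: [-0.207, 3.134, -0.001]
contact_force: [-8.4, 1.6, 26.6]
gripper_width: 0.32
gripper_force: 63.3
```

Emit:
{"method": "servo_tool", "body": {"deltas": [[0,0,0,0,0,0],[0,0,0,0,0,0],[0,0,-0.01,0,0,0],[0,0,-0.03,0,0,0],[0,0,-0.04,0,0,0],[0,0,-0.04,0,0,0],[0,0,-0.04,0,0,0],[0,0,0,0,0,0.12],[0,0,0,0,0,0.12],[0,0,0,0,0,0]], "claw": 0.046}}

```text
t: 17.45
position: [478.9, -48.7, 179.1]
eef_rot: [0.172, 3.136, -0.0]
contact_force: [-0.6, 0.4, -0.3]
gripper_width: 0.54
gripper_force: 0.0
```

Run:
```python
from h import *; go([425,-290,170],173.8)
```

```text
t 17.4 yaw 173.7 zaxis [ 0.001 -0.    -1.   ] turn -0.002 shift [  27.5 -245.7    9.1]
```

Emit:
{"method": "servo_tool", "body": {"deltas": [[0.004,-0.035,0,0,0,0],[0.004,-0.035,0,0,0,0],[0.004,-0.035,0,0,0,0],[0.004,-0.035,0,0,0,0],[0.004,-0.035,0,0,0,0],[0.004,-0.035,0,0,0,0],[0.003,-0.035,0,0,0,0],[0,0,0,0,0,0],[0,0,0,0,0,0]], "claw": 0.04}}

```text
t: 18.35
position: [425.3, -289.6, 178.2]
eef_rot: [-0.167, -3.137, -0.001]
contact_force: [0.5, -0.3, 0.8]
gripper_width: 0.47
gripper_force: 0.0
```

Run:
```python
from h import *; import pickle
d=grab("wrist"); t=grab("top"); hubs(t); go([431.5,-290,100],173.8)
pickle.dump((d,t),open("im1.pkl","wb"))
g=cv2.cvtColor(d["pixels"],cv2.COLOR_RGB2GRAY)
k=(g<45).astype(np.uint8); n,l,st,c=cv2.connectedComponentsWithStats(k)
for i in range(1,n):
    if st[i][4]>300:
        h=np.argwhere(l==i)[:,::-1]; w=onz(d,h,32)[:,:2].astype(np.float32); print(st[i],cv2.minAreaRect(w))
o=np.zeros((400,800,3),np.uint8); o[:,:500]=cv2.resize(d["pixels"],(500,400));o[:300,500:]=cv2.resize(t["pixels"][160:240,290:370],(300,300),interpolation=3)
cv2.imwrite("pics/c3.png",o[:,:,::-1])
```

```text
[0, 353, 73, 47, 2138] disc [-123.9  955.8    6. ] bore [-77.1 962.5  28. ] size [149. 231.]
t 18.4 yaw 173.9 zaxis [-0.  0. -1.] turn 0.003 shift [-6.  -0.8 78.3]
[312 158  14  69 893] ((429.58251953125, -291.15289306640625), (12.61898422241211, 69.56747436523438), 83.4090347290039)
[   16   198   597   202 47597] ((569.0089111328125, -304.1379089355469), (753.4339599609375, 270.125244140625), 83.8663330078125)
```

View pics/c3.png

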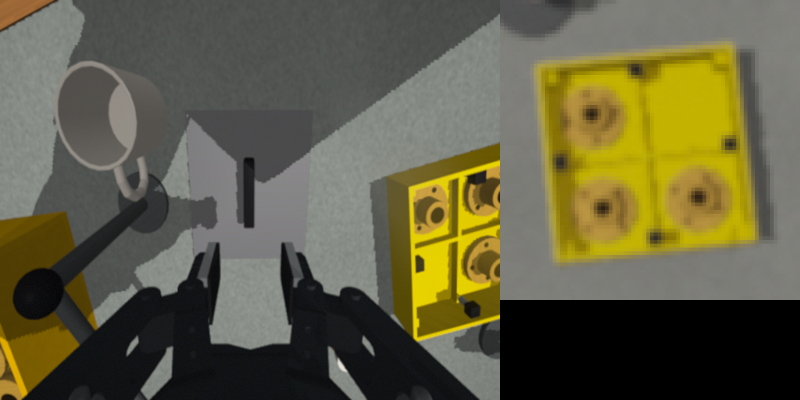

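Three flanges show in three wells with hubs up, and the fourth well is empty. The cover's bar is at wrist pixel (319,192), centre (429.6,-291.2), with its yaw matched. Now I'll grasp the cover.

Emit:
{"method": "servo_tool", "body": {"deltas": [[-0.005,-0.001,0.04,0,0,0.008],[0,0,0.04,0,0,0],[0,0,0.03,0,0,0],[0,0,0.03,0,0,0],[0,0,0.02,0,0,0],[0,0,0.007,0,0,0],[0,0,0,0,0,0],[0,0,0,0,0,0]]}}

```text
t: 19.25
position: [431.1, -290.9, 12.3]
eef_rot: [0.18, 3.136, -0.001]
contact_force: [-0.2, -0.1, 1.0]
gripper_width: 0.468
gripper_force: 0.0
```

Emit:
{"method": "servo_tool", "body": {"deltas": [[0,0,0,0,0,0],[0,0,0,0,0,0],[0,0,0,0,0,0],[0,0,0,0,0,0],[0,0,0,0,0,0],[0,0,0,0,0,0]], "claw": 0.005}}

```text
t: 19.85
position: [431.0, -291.3, 12.4]
eef_rot: [0.181, 3.135, -0.002]
contact_force: [-1.3, 1.6, 9.4]
gripper_width: 0.15
gripper_force: 59.9
```

The grasp is good. The cover fit has only 4 mm of play, so I'll first measure the tray precisely from the wrist camera.

Emit:
{"method": "servo_tool", "body": {"deltas": [[0,0,0,0,0,0],[0,0,0,0,0,0],[0,0,-0.02,0,0,0],[0,0,-0.04,0,0,0],[0,0,-0.05,0,0,0],[0,0,-0.05,0,0,0],[0,0,-0.05,0,0,0],[0,0,-0.03,0,0,0]], "claw": 0.04}}

```text
t: 20.65
position: [430.8, -291.2, 255.1]
eef_rot: [0.182, 3.133, -0.004]
contact_force: [0.4, -0.7, -0.5]
gripper_width: 0.467
gripper_force: 0.0
```

Emit:
{"method": "servo_tool", "body": {"deltas": [[-0.01,0.035,0,0,0,-0.06],[-0.01,0.035,0,0,0,-0.06],[-0.01,0.035,0,0,0,-0.06],[-0.01,0.035,0,0,0,-0.065],[-0.01,0.035,0,0,0,0],[-0.01,0.035,0,0,0,0],[-0.01,0.035,0,0,0,0],[-0.01,0.035,0,0,0,0],[0,0,0,0,0,0],[0,0,0,0,0,0]]}}

```text
t: 21.65
position: [495.6, -7.9, 251.3]
eef_rot: [0.205, -3.135, 0.0]
contact_force: [0.3, -0.5, -0.4]
gripper_width: 0.469
gripper_force: 0.0
```

Run:
```python
from h import *; import pickle
d=grab("wrist"); pickle.dump(d,open("im2.pkl","wb")); hubs(d); go([517,1,250],187.6)
b=max(blobs(d,(24,120,40),(36,255,255),2000),key=lambda b:b[0][4])
cs,_=cv2.findContours(b[2].astype(np.uint8),0,1);q=cv2.approxPolyDP(cv2.convexHull(max(cs,key=cv2.contourArea)),8,True).reshape(-1,2);print(b[0],q.tolist(),onz(d,q,50).round(1).tolist())
cv2.imwrite("pics/w4.png",d["pixels"][:,:,::-1])
```

```text
[266, 129, 48, 48, 1638] disc [478.6 -49.3   6. ] bore [479.3 -48.9  28. ] size [60. 60.]
[335, 129, 49, 48, 1685] disc [466.6  39.1   6. ] bore [467.1  39.4  28. ] size [59. 62.]
[335, 197, 46, 43, 1420] disc [554.3  51.6   6. ] bore [555.1  51.9  28. ] size [61. 62.]
[471, 247, 36, 32, 826] disc [597.7 249.5   6. ] bore [588.7 214.9  28. ] size [48. 55.]
[607, 332, 33, 68, 1235] disc [834.9 525.9   6. ] bore [784.5 528.4  28. ] size [139.  67.]
t 21.7 yaw -172.6 zaxis [ 0. -0. -1.] turn -0.003 shift [-22.5   6.7   1.3]
[243, 116, 165, 150, 16565] [[407, 116], [396, 264], [281, 264], [253, 254], [244, 116]] [[415.6, 78.3, 50.0], [594.6, 102.6, 50.0], [613.5, -41.9, 50.0], [604.2, -78.1, 50.0], [438.8, -99.0, 50.0]]
```

View pics/w4.png

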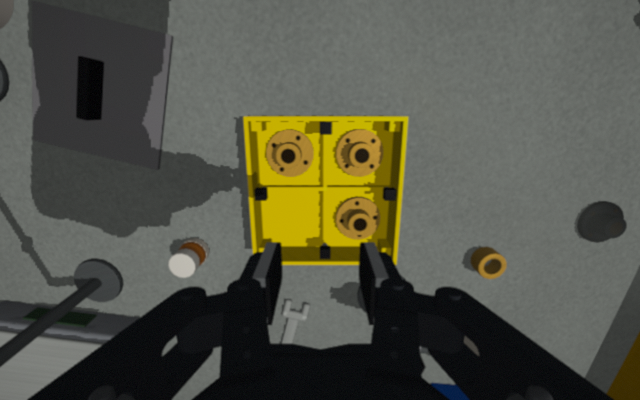

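Run:
```python
from h import *; import pickle
d=pickle.load(open("im2.pkl","rb")); g=cv2.cvtColor(d["pixels"],cv2.COLOR_RGB2GRAY)
P=[]
for x,y in [(325,128),(262,193),(390,193),(325,252)]:
    m=np.zeros_like(g);m[y-9:y+9,x-9:x+9]=g[y-9:y+9,x-9:x+9]<40
    n,l,st,c=cv2.connectedComponentsWithStats(m); i=1+np.argmax(st[1:,4]); h=np.argwhere(l==i)[:,::-1]
    w=onz(d,h,46)[:,:2]; P.append((w.max(0)+w.min(0))/2); print(st[i],w.mean(0).round(1),np.ptp(w,0).round(1))
P=np.array(P); print(P.mean(0)); v=P[3]-P[0]; print(np.degrees(np.arctan2(v[1],v[0])),np.linalg.norm(v)); v=P[2]-P[1];print(np.degrees(np.arctan2(-v[0],v[1])),np.linalg.norm(v))
```

```text
[321 122   9  12  96] [439.7  -9.4] [12.3 10.3]
[254 187  12  13 131] [525.2 -75.9] [15.9 13.8]
[383 187  14  14 153] [505.8  77.4] [16.2 15.7]
[320 245  10  14 127] [591.7  10.8] [18.4 13.3]
[515.5120847    0.71044978]
7.580387483885322 152.51738175204926
7.356106252821524 154.92983100644892
```

Emit:
{"method": "servo_tool", "body": {"deltas": [[0.01,-0.035,0,0,0,0],[0.01,-0.035,0,0,0,0],[0.01,-0.035,0,0,0,0],[0.01,-0.035,0,0,0,0],[0.01,-0.035,0,0,0,0.06],[0.01,-0.035,0,0,0,0.06],[0.01,-0.035,0,0,0,0.06],[0.01,-0.035,0,0,0,0.065],[0,0,0.05,0,0,0],[0,0,0.05,0,0,0],[0,0,0.04,0,0,0],[0,0,0,0,0,0]]}}

```text
t: 22.9
position: [436.6, -292.6, 107.3]
eef_rot: [-0.185, -3.13, -0.007]
contact_force: [-0.3, 0.2, 1.4]
gripper_width: 0.47
gripper_force: 0.0
```

Emit:
{"method": "servo_tool", "body": {"deltas": [[0,0,0,0,0,0],[0,0,0,0,0,0]]}}

```text
t: 23.1
position: [440.3, -294.7, 113.6]
eef_rot: [0.182, 3.134, -0.003]
contact_force: [1.2, -0.6, 0.7]
gripper_width: 0.474
gripper_force: 0.0
```

```bash
cat >> h.py <<'E'
def bar(d):
    g=cv2.cvtColor(d["pixels"],cv2.COLOR_RGB2GRAY); n,l,st,c=cv2.connectedComponentsWithStats((g<45).astype(np.uint8))
    for i in range(1,n):
        if 300<st[i][4]<4000:
            h=np.argwhere(l==i)[:,::-1]; w=onz(d,h,32)[:,:2].astype(np.float32); print(st[i],cv2.minAreaRect(w))
E
python3 - <<'E'
from h import *
d=grab("wrist"); bar(d); go([429.7,-291,11],173.4)
E
```

```text
[ 315  150   18   88 1488] ((429.8351745605469, -290.352294921875), (13.122786521911621, 69.3100814819336), 83.0079574584961)
t 23.1 yaw 173.3 zaxis [ 0.003 -0.002 -1.   ] turn -0.001 shift [ 11.4   2.6 102.5]
```

Emit:
{"method": "servo_tool", "body": {"deltas": [[0.011,0.003,0.03,0,0,0.004],[0,0,0.03,0,0,0],[0,0,0.025,0,0,0],[0,0,0.012,0,0,0],[0,0,0.004,0,0,0],[0,0,0,0,0,0],[0,0,0,0,0,0]]}}

```text
t: 23.85
position: [429.7, -289.8, 11.5]
eef_rot: [0.188, 3.134, -0.002]
contact_force: [-0.4, 0.3, -1.0]
gripper_width: 0.47
gripper_force: 0.0
```

Run:
```python
from h import *
go([429.8,-290.5,12],173.1)
```

```text
t 23.9 yaw 173.1 zaxis [ 0.001 -0.001 -1.   ] turn 0.001 shift [-0.2 -0.6 -0.5]
```

Emit:
{"method": "servo_tool", "body": {"deltas": [[0,0,0,0,0,0],[0,0,0,0,0,0],[0,0,0,0,0,0],[0,0,0,0,0,0],[0,0,0,0,0,0],[0,0,-0.01,0,0,0],[0,0,-0.03,0,0,0],[0,0,-0.04,0,0,0],[0,0,-0.03,0,0,0],[0,0,-0.02,0,0,0],[0,0,0,0,0,0],[0,0,0,0,0,0]], "claw": 0.005}}

```text
t: 25.05
position: [428.9, -289.1, 140.3]
eef_rot: [0.188, 3.136, -0.0]
contact_force: [0.3, 0.0, -1.7]
gripper_width: 0.149
gripper_force: 59.0
```

Run:
```python
from h import *
go([516.5,1,120],187.5);print(sensors.sense()["contact_force"],sensors.sense()["torque"]); d=grab("wrist"); bar(d)
```

```text
t 25.1 yaw 173.1 zaxis [ 0. -0. -1.] turn -0.251 shift [-124.7  276.2   20.2]
[ 0.34854896  0.04408608 -1.68252912] [-0.01985511  0.05437767 -0.0559067 ]
```

Emit:
{"method": "servo_tool", "body": {"deltas": [[0,0,0,0,0,-0.063],[0,0,0,0,0,-0.063],[0,0,0,0,0,-0.063],[0,0,0,0,0,-0.062],[-0.0155,0.0345,0,0,0,0],[-0.0155,0.0345,0,0,0,0],[-0.0155,0.0345,0,0,0,0],[-0.0155,0.0345,0,0,0,0],[-0.0155,0.0345,0,0,0,0],[-0.0155,0.0345,0,0,0,0],[-0.0155,0.0345,0,0,0,0],[-0.0155,0.0345,0,0,0,0]]}}

```text
t: 26.3
position: [515.3, 2.3, 139.1]
eef_rot: [0.206, -3.133, -0.001]
contact_force: [1.1, -0.3, -2.3]
gripper_width: 0.15
gripper_force: 59.0
```

Emit:
{"method": "servo_tool", "body": {"deltas": [[0,0,0.02,0,0,0],[0,0,0.02,0,0,0],[0,0,0,0,0,0],[0,0,0,0,0,0],[0,0,0,0,0,0]]}}

```text
t: 26.8
position: [516.0, 0.4, 100.8]
eef_rot: [-0.205, 3.134, -0.0]
contact_force: [-0.1, 0.5, -1.0]
gripper_width: 0.151
gripper_force: 59.1
```

Run:
```python
from h import *
go([516.5,1,65],187.5); d=grab("wrist"); t=grab("scene"); print(sensors.sense()["gripper_width"])
cv2.imwrite("pics/w5.png",np.hstack([cv2.resize(d["pixels"],(440,275)),cv2.resize(t["pixels"][150:270,230:390],(360,275),interpolation=3)])[:,:,::-1])
```

```text
t 26.8 yaw -172.5 zaxis [ 0. -0. -1.] turn -0.0 shift [-0.5  0.6 35.8]
0.1503599478279798
```

View pics/w5.png

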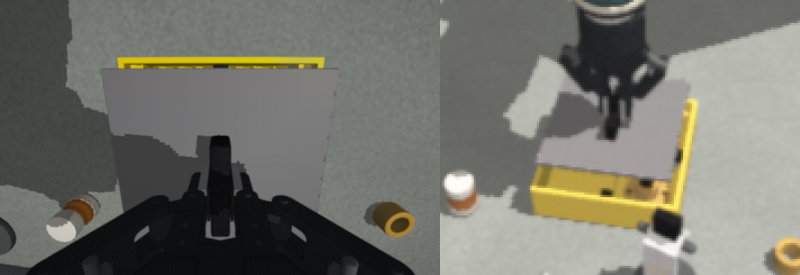

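The cover is held level over the tray. In the wrist view the tray's near edge runs from (172,84) to (470,84), and the cover's near edge from (148,99) to (490,99). I'll use those two edges to check the alignment.

Run:
```python
from h import *
d=grab("wrist"); s=sensors.sense(); R=Ro.from_rotvec(s["eef_rot"]).as_matrix()
g=cv2.cvtColor(d["pixels"],cv2.COLOR_RGB2HSV); m=cv2.inRange(g,np.array((24,120,40)),np.array((36,255,255)))
for y in (86,90): xs=np.nonzero(m[y])[0]; print(y,xs.min(),xs.max())
for x in (200,320,440): ys=np.nonzero(m[:,x])[0]; print(x,ys.min(),ys.max())
gr=cv2.cvtColor(d["pixels"],cv2.COLOR_RGB2GRAY).astype(int)
for y in (110,120): print(y,gr[y,136:162],gr[y,474:506])
loc=lambda P:((P-s["position"])@R).round(1)
tc=onz(d,[(172,84),(470,84)],50); cc=onz(d,[(148,99),(490,99)],s["position"][2]-6); print(loc(tc),loc(cc))
```

```text
86 171 471
90 172 470
200 83 99
320 82 93
440 83 98
110 [123 126 129 133 132 132 130 129 130 128 127 121 105 103 107 106 107 108
 107 108 108 109 108 107 108 107] [126 126 127 126 126 127 126 126 128 126 126 127 127 127 127 127 127 124
 118 114 116 116 117 120 123 123 123 120 121 121 123 125]
120 [124 125 125 126 126 125 124 124 125 126 128 130 127 111 103 107 108 108
 108 108 108 107 107 108 108 108] [127 127 126 127 128 126 127 126 126 126 126 125 125 126 126 125 122 116
 119 121 121 120 123 124 124 126 125 124 125 124 124 126]
[[ 89.1 -88.4  50.9]
 [ 89.   90.8  50.8]] [[ 78.9 -79.8   5.9]
 [ 78.7  80.2   5.9]]
```

Emit:
{"method": "servo_tool", "body": {"deltas": [[0.0015,0.001,0.015,0,0,0],[0,0,0.014,0,0,0],[0,0,0.006,0,0,0],[0,0,0,0,0,0],[0,0,0,0,0,0],[0,0,0,0,0,0]]}}

```text
t: 27.55
position: [514.6, 1.4, 65.9]
eef_rot: [-0.206, 3.134, -0.0]
contact_force: [0.1, -0.5, -2.5]
gripper_width: 0.15
gripper_force: 59.2
```

Run:
```python
from h import *
d=grab("wrist"); s=sensors.sense(); R=Ro.from_rotvec(s["eef_rot"]).as_matrix(); print(s["position"],s["contact_force"])
g=cv2.cvtColor(d["pixels"],cv2.COLOR_RGB2HSV); m=cv2.inRange(g,np.array((24,120,40)),np.array((36,255,255)))
loc=lambda P:((P-s["position"])@R).round(1)
for x in (200,230,410,440): ys=np.nonzero(m[:200,x])[0]; print(x,ys.min(),ys.max(),loc(onz(d,[(x,ys.min()-.5)],50)),loc(onz(d,[(x,ys.max()+.5)],s["position"][2]-6)))
for y in (110,130,150): xs=np.nonzero(m[y])[0]; print(y,xs.min(),xs.max(),[xs[1:][np.diff(xs)>5],xs[:-1][np.diff(xs)>5]])
cv2.imwrite("pics/w6.png",cv2.resize(d["pixels"][60:260,120:520],(800,400))[:,:,::-1])
```

```text
[514.58825115   1.36091473  65.86228238] [ 0.20119555  0.83545108 -1.94105085]
200 79 98 [[ 88.6 -58.   15.8]] [[ 78.8 -55.2   5.9]]
230 79 98 [[ 88.5 -43.2  15.8]] [[ 78.8 -41.2   5.9]]
410 79 98 [[88.4 44.6 15.8]] [[78.7 42.6  5.9]]
440 80 97 [[88.  59.4 15.8]] [[79.2 56.6  5.9]]
110 140 498 [array([493]), array([148])]
130 143 495 [array([490]), array([150])]
150 146 491 [array([487]), array([154])]
```

View pics/w6.png

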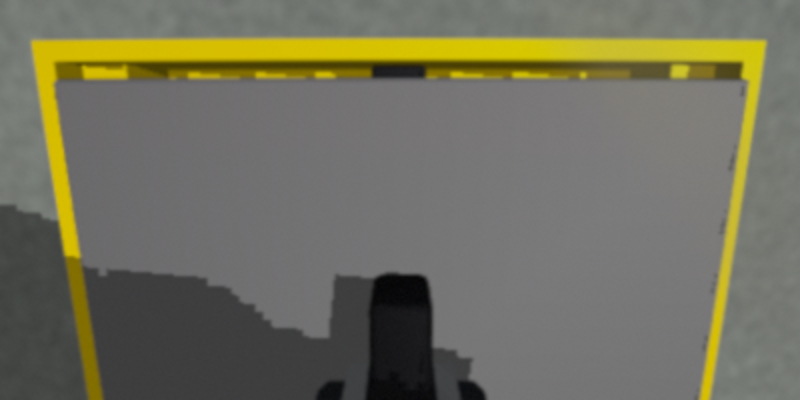

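The cover overlaps the tray evenly, with wall visible on the left, right and near sides and the near edge at row 98. The gap is within about 1 mm of nominal, so I'll descend gently.

Emit:
{"method": "servo_tool", "body": {"deltas": [[0.0007,-0.0007,0.002,0,0,0],[0,0,0.002,0,0,0],[0,0,0.002,0,0,0],[0,0,0.002,0,0,0],[0,0,0.002,0,0,0],[0,0,0.002,0,0,0],[0,0,0,0,0,0],[0,0,0,0,0,0]]}}

```text
t: 28.4
position: [513.6, 0.6, 53.3]
eef_rot: [0.206, -3.135, 0.0]
contact_force: [-1.1, -0.4, 2.4]
gripper_width: 0.149
gripper_force: 59.6
```

Emit:
{"method": "servo_tool", "body": {"deltas": [[0,0,0.001,0,0,0],[0,0,0.001,0,0,0],[0,0,0.001,0,0,0],[0,0,0,0,0,0]]}}

```text
t: 28.8
position: [513.6, 0.7, 50.4]
eef_rot: [-0.206, 3.135, -0.0]
contact_force: [-1.3, 0.2, 4.1]
gripper_width: 0.15
gripper_force: 60.1
```

Emit:
{"method": "servo_tool", "body": {"deltas": [[0,0,0.001,0,0,0],[0,0,0.001,0,0,0],[0,0,0,0,0,0],[0,0,0,0,0,0]]}}

```text
t: 29.2
position: [513.6, 0.6, 48.4]
eef_rot: [-0.206, 3.135, -0.0]
contact_force: [-2.3, 0.9, 5.3]
gripper_width: 0.149
gripper_force: 60.2
```

Emit:
{"method": "servo_tool", "body": {"deltas": [[0,0,0.0005,0,0,0],[0,0,0.0005,0,0,0],[0,0,0,0,0,0],[0,0,0,0,0,0]]}}

```text
t: 29.6
position: [513.6, 0.7, 47.4]
eef_rot: [-0.206, 3.135, -0.0]
contact_force: [-2.2, 0.3, 6.6]
gripper_width: 0.151
gripper_force: 60.3
```

Emit:
{"method": "servo_tool", "body": {"deltas": [[0,0,0.0005,0,0,0],[0,0,0.0005,0,0,0],[0,0,0,0,0,0],[0,0,0,0,0,0]]}}

```text
t: 30.0
position: [513.6, 0.7, 47.2]
eef_rot: [-0.206, 3.134, -0.0]
contact_force: [-7.4, 1.3, 21.1]
gripper_width: 0.15
gripper_force: 62.4
```

Emit:
{"method": "servo_tool", "body": {"deltas": [[0,0,0.0005,0,0,0],[0,0,0.0005,0,0,0],[0,0,0,0,0,0],[0,0,0,0,0,0]]}}

```text
t: 30.4
position: [513.7, 0.6, 47.1]
eef_rot: [-0.206, 3.133, -0.001]
contact_force: [-13.8, 1.0, 39.6]
gripper_width: 0.154
gripper_force: 65.0
```

Run:
```python
from h import *
d=grab("wrist"); s=sensors.sense(); print(s["position"],s["contact_force"],s["torque"])
cv2.imwrite("pics/w7.png",cv2.resize(d["pixels"][60:260,120:520],(800,400))[:,:,::-1])
```

```text
[513.62842251   0.6329265   47.05617635] [-12.93163172   1.0751081   40.2779327 ] [ 0.23303543  2.67731442 -0.03263641]
```

View pics/w7.png

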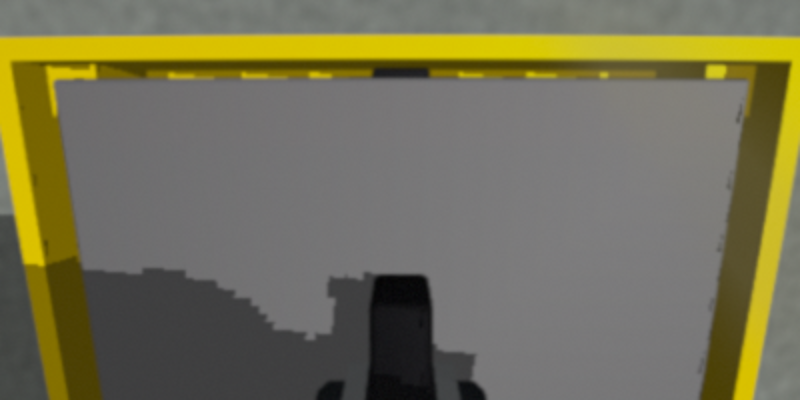

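It stopped hard at TCP z≈47.1, which puts the underside at about 36 mm, on the seats. The picture shows an even gap all round. I'll relieve the force and release.

Emit:
{"method": "servo_tool", "body": {"deltas": [[0,0,-0.0015,0,0,0],[0,0,0,0,0,0]]}}

```text
t: 30.65
position: [513.8, 0.7, 47.2]
eef_rot: [-0.206, 3.134, -0.0]
contact_force: [-5.8, -0.1, 15.0]
gripper_width: 0.15
gripper_force: 61.6
```

Emit:
{"method": "servo_tool", "body": {"deltas": [[0,0,0,0,0,0],[0,0,0,0,0,0],[0,0,0,0,0,0],[0,0,-0.02,0,0,0],[0,0,-0.04,0,0,0],[0,0,-0.05,0,0,0],[0,0,-0.05,0,0,0],[0,0,-0.05,0,0,0],[0.02,-0.01,0,0,0,0],[0,0,0,0,0,0],[0,0,0,0,0,0]], "claw": 0.04}}

```text
t: 31.75
position: [494.9, -11.9, 256.4]
eef_rot: [0.205, -3.134, -0.0]
contact_force: [0.8, 0.3, -0.9]
gripper_width: 0.469
gripper_force: 0.0
```

Run:
```python
from h import *; import pickle
d=grab("wrist"); s=sensors.sense(); print(s["position"],s["contact_force"]); bar(d); go([668,100,250],187.5)
sc=grab("scene"); pickle.dump((d,sc),open("im3.pkl","wb"))
b=np.zeros((600,800,3),np.uint8); b[:400,:640]=d["pixels"]; b[400:,:300]=cv2.resize(sc["pixels"][175:255,250:370],(300,200),interpolation=3)
cv2.imwrite("pics/w8.png",b[:,:,::-1])
```

```text
[494.99352765 -11.74946116 256.0516414 ] [-0.36797551 -0.34574791 -0.59401261]
[323 167  12  60 697] ((524.3948974609375, 3.295823097229004), (77.34564971923828, 14.077940940856934), 7.595311164855957)
[587 202  37  31 515] ((500.7719421386719, 369.47308349609375), (63.470176696777344, 30.530487060546875), 73.1146469116211)
[   0  277  106   92 2374] ((769.7435913085938, -385.6657409667969), (68.84070587158203, 256.62542724609375), 34.50171661376953)
t 31.8 yaw -172.5 zaxis [-0.001  0.    -1.   ] turn -0.0 shift [-186.1   88.2    5.9]
```

View pics/w8.png

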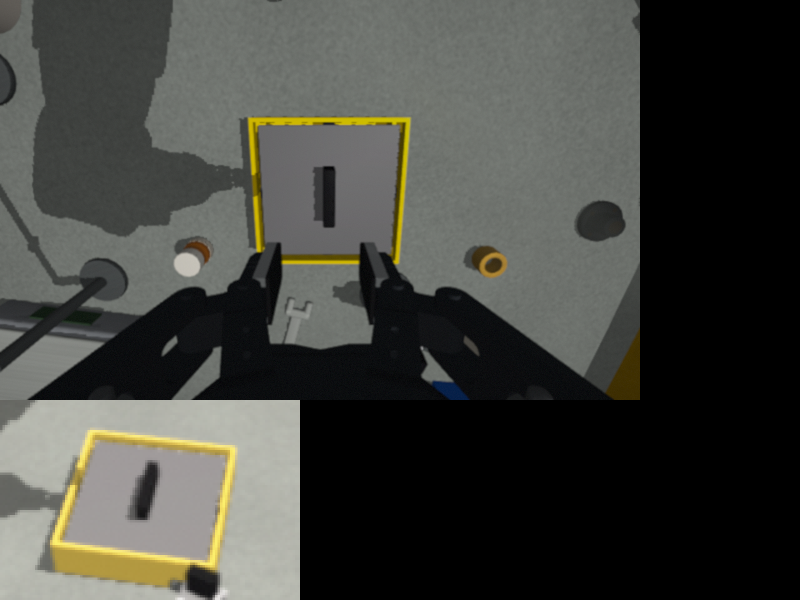

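The cover sits inside the walls with the bar at (328,197), and it looks level in both views. To be sure all four corners are seated, I'll press the bar top once with shut fingers.

Emit:
{"method": "servo_tool", "body": {"deltas": [[-0.02,0.01,0.04,0,0,0],[0,0,0.05,0,0,0],[0,0,0.05,0,0,0],[0,0,0.03,0,0,0],[0,0,0.005,0,0,0],[0,0,0,0,0,0],[0,0,0,0,0,0]], "claw": 0.0}}

```text
t: 32.55
position: [514.6, 0.6, 83.1]
eef_rot: [-0.206, 3.133, -0.001]
contact_force: [0.1, 0.3, -0.1]
gripper_width: 0.0
gripper_force: 0.0
```

Emit:
{"method": "servo_tool", "body": {"deltas": [[0,0,0.004,0,0,0],[0,0,0.003,0,0,0],[0,0,0.002,0,0,0],[0,0,0,0,0,0]]}}

```text
t: 32.95
position: [513.5, 0.7, 72.7]
eef_rot: [0.206, -3.135, -0.0]
contact_force: [0.7, 0.2, 0.2]
gripper_width: 0.002
gripper_force: 0.0
```

Emit:
{"method": "servo_tool", "body": {"deltas": [[0,0,0.001,0,0,0],[0,0,0.001,0,0,0],[0,0,0.001,0,0,0],[0,0,0.001,0,0,0],[0,0,0,0,0,0]]}}

```text
t: 33.45
position: [513.5, 0.7, 68.6]
eef_rot: [0.206, -3.135, -0.0]
contact_force: [0.6, 0.1, 0.3]
gripper_width: 0.003
gripper_force: 0.0
```

Emit:
{"method": "servo_tool", "body": {"deltas": [[0,0,0.0005,0,0,0],[0,0,0,0,0,0]]}}

```text
t: 33.65
position: [513.6, 0.7, 68.2]
eef_rot: [0.206, -3.135, -0.0]
contact_force: [0.2, 0.5, 0.3]
gripper_width: 0.0
gripper_force: 0.0
```

Emit:
{"method": "servo_tool", "body": {"deltas": [[0,0,0.0005,0,0,0],[0,0,0.0005,0,0,0],[0,0,0,0,0,0]]}}

```text
t: 33.95
position: [513.7, 0.6, 68.0]
eef_rot: [-0.206, 3.134, -0.0]
contact_force: [-4.5, 0.9, 13.3]
gripper_width: -0.001
gripper_force: 6.5
```

Emit:
{"method": "servo_tool", "body": {"deltas": [[0,0,0.0005,0,0,0],[0,0,0,0,0,0]]}}

```text
t: 34.15
position: [513.7, 0.6, 67.9]
eef_rot: [-0.206, 3.134, -0.001]
contact_force: [-6.1, 0.7, 20.4]
gripper_width: 0.001
gripper_force: 10.7
```

Emit:
{"method": "servo_tool", "body": {"deltas": [[0,0,0.0005,0,0,0],[0,0,0,0,0,0]]}}

```text
t: 34.35
position: [513.7, 0.6, 67.8]
eef_rot: [-0.206, 3.133, -0.001]
contact_force: [-9.8, 0.8, 30.6]
gripper_width: -0.002
gripper_force: 14.9
```

Contact came at z=68.0, which equals 36+32, so the cover is fully seated. On to the tag.

Emit:
{"method": "servo_tool", "body": {"deltas": [[0,0,-0.01,0,0,0],[0,0,-0.05,0,0,0],[0,0,-0.05,0,0,0],[0,0,-0.05,0,0,0],[0,0,-0.03,0,0,0],[0,0,0,0,0,-0.14],[0,0,0,0,0,-0.14],[0,0,0,0,0,-0.14],[0,0,0,0,0,-0.14],[0,0,0,0,0,-0.14],[0,0,0,0,0,-0.14],[0,0,0,0,0,-0.14]], "claw": 0.05}}

```text
t: 35.55
position: [513.6, 0.7, 256.4]
eef_rot: [-1.665, 2.664, -0.0]
contact_force: [-0.6, -0.1, 1.0]
gripper_width: 0.586
gripper_force: 0.0
```

Emit:
{"method": "servo_tool", "body": {"deltas": [[0,0,0,0,0,-0.14],[0,0,0,0,0,-0.14],[0,0,0,0,0,-0.14],[0,0,0,0,0,-0.14],[0,0,0,0,0,0],[0,0,0,0,0,0]]}}

```text
t: 36.15
position: [513.6, 0.6, 256.4]
eef_rot: [2.326, -2.112, 0.0]
contact_force: [-0.1, 0.0, -0.3]
gripper_width: 0.586
gripper_force: 0.0
```

Run:
```python
from h import *
go([662,95,250])
```

```text
t 36.1 yaw -84.5 zaxis [ 0. -0. -1.] turn -0.0 shift [ -79.7 -156.8    6.4]
```

Emit:
{"method": "servo_tool", "body": {"deltas": [[-0.016,-0.031,0,0,0,0],[-0.016,-0.031,0,0,0,0],[-0.016,-0.031,0,0,0,0],[-0.016,-0.031,0,0,0,0],[-0.016,-0.032,0,0,0,0],[0,0,0,0,0,0],[0,0,0,0,0,0]]}}

```text
t: 36.85
position: [660.9, 96.2, 255.6]
eef_rot: [2.327, -2.109, -0.001]
contact_force: [-0.5, 0.1, 1.2]
gripper_width: 0.579
gripper_force: 0.0
```

Run:
```python
from h import *; import pickle
d=grab("wrist"); pickle.dump(d,open("im4.pkl","wb")); go([668,107,200])
cv2.imwrite("pics/w9.png",d["pixels"][:,:,::-1]); print(proj(d,[(668,107,139)]))
g=cv2.cvtColor(d["pixels"],cv2.COLOR_RGB2GRAY); n,l,st,c=cv2.connectedComponentsWithStats((g<45).astype(np.uint8))
for i in range(1,n):
    if 150<st[i][4]<4000:
        h=np.argwhere(l==i)[:,::-1]; print(st[i],cv2.minAreaRect(onz(d,h,139.4)[:,:2].astype(np.float32)))
```

```text
t 36.9 yaw -84.4 zaxis [-0.001 -0.    -1.   ] turn -0.0 shift [-10.5  -8.6  56.1]
[[311.02837847 206.99896234]]
[462  98  36  12 308] ((538.910400390625, 4.886274814605713), (29.047809600830078, 8.637938499450684), 6.066917419433594)
[157 131  22  37 723] ((794.5247802734375, 67.40132904052734), (29.605493545532227, 17.915771484375), 87.01773834228516)
[292 150  32  33 595] ((675.3894653320312, 69.41864776611328), (27.91903305053711, 25.863298416137695), 87.30152893066406)
[298 188  21  40 505] ((670.4501953125, 108.39472961425781), (35.82286834716797, 12.394553184509277), 80.06752014160156)
```

View pics/w9.png

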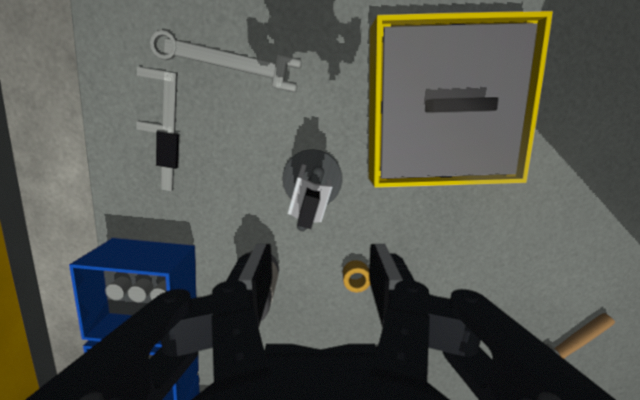

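The black grip block is at (309,208) with its long axis about 80° in world, and the plate lies on the +x side. I'll turn to align, close in and measure again.

Emit:
{"method": "servo_tool", "body": {"deltas": [[0,0,0,0,0,0.136],[0,0,0,0,0,0.136],[0,0,0,0,0,0],[0,0,0,0,0,0]]}}

```text
t: 37.3
position: [660.3, 95.4, 256.9]
eef_rot: [-2.026, 2.401, -0.001]
contact_force: [0.1, 0.9, -1.0]
gripper_width: 0.586
gripper_force: 0.0
```

Run:
```python
from h import *
d=grab("wrist"); go([670,109,200]);R=d["R"]
g=cv2.cvtColor(d["pixels"],cv2.COLOR_RGB2GRAY); n,l,st,c=cv2.connectedComponentsWithStats((g<45).astype(np.uint8))
for i in range(1,n):
    if 150<st[i][4]<4000 and 270<c[i][0]<350:
        h=np.argwhere(l==i)[:,::-1]; print(st[i],c[i],cv2.minAreaRect(onz(d,h,139.4)[:,:2].astype(np.float32)))
cv2.imwrite("pics/w10.png",cv2.resize(d["pixels"][150:250,260:380],(720,600),interpolation=0)[:,:,::-1])
```

```text
t 37.4 yaw -99.7 zaxis [ 0. -0. -1.] turn -0.0 shift [-14.9  -7.2  56.8]
[290 152  30  33 555] [306.52792793 165.3045045 ] ((669.3832397460938, 68.53897094726562), (28.0792179107666, 25.17064666748047), 80.21678161621094)
[306 192  13  39 486] [311.97942387 211.05349794] ((669.8372802734375, 108.52008819580078), (36.23260498046875, 11.055708885192871), 79.50654602050781)
```

View pics/w10.png

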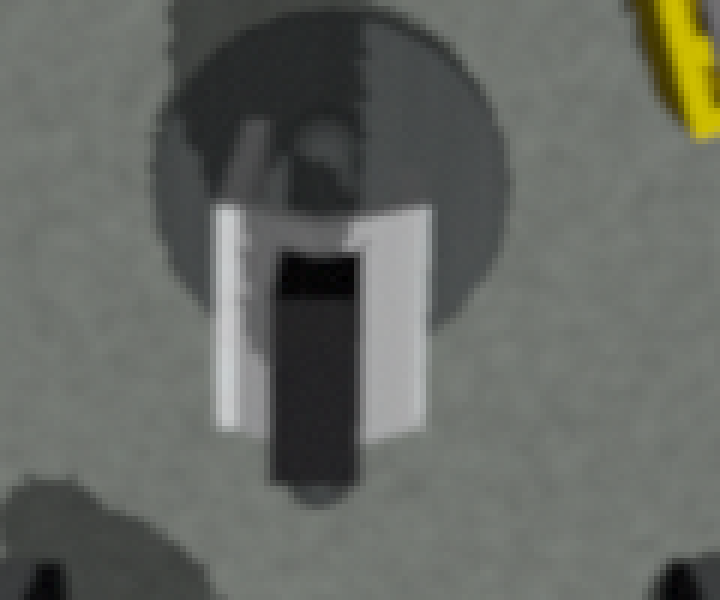

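The block's top face spans about (305..320, 200..231), centre (312.5,215.2), and is aligned with the image. The roof and plate sit squarely on the stand bar.

Run:
```python
from h import *
d=grab("wrist"); p=onz(d,[(312.5,215.2),(312.5,199.7),(312.5,230.8)],139.4); print(p.round(1)); go([p[0][0],p[0][1],116])
```

```text
[[670.2 112.3 139.4]
 [667.7  97.8 139.4]
 [672.9 127.2 139.4]]
t 37.4 yaw -99.7 zaxis [ 0. -0. -1.] turn -0.0 shift [-18.   -6.7 140.6]
```

Emit:
{"method": "servo_tool", "body": {"deltas": [[-0.009,-0.0035,0.02,0,0,0],[-0.009,-0.0035,0.02,0,0,0],[0,0,0.03,0,0,0],[0,0,0.03,0,0,0],[0,0,0.025,0,0,0],[0,0,0.012,0,0,0],[0,0,0.004,0,0,0],[0,0,0,0,0,0],[0,0,0,0,0,0]]}}

```text
t: 38.3
position: [671.4, 112.4, 116.6]
eef_rot: [-2.022, 2.402, -0.002]
contact_force: [0.3, -0.1, 0.0]
gripper_width: 0.585
gripper_force: 0.0
```

Run:
```python
from h import *
go([670.2,112.3,116],-100)
```

```text
t 38.3 yaw -99.8 zaxis [ 0.002  0.    -1.   ] turn 0.003 shift [0.4 1.2 0.6]
```

Emit:
{"method": "servo_tool", "body": {"deltas": [[0,0,0,0,0,0],[0,0,0,0,0,0],[0,0,0,0,0,0],[0,0,0,0,0,0],[0,0,0,0,0,0],[0,0,-0.01,0,0,0],[0,0,-0.02,0,0,0],[0,0,-0.04,0,0,0],[0,0,-0.04,0,0,0],[0,0,-0.04,0,0,0],[0,0,-0.025,0,0,0],[0,0,0,0,0,0]], "claw": 0.005}}

```text
t: 39.5
position: [671.6, 112.5, 294.4]
eef_rot: [-2.02, 2.4, -0.006]
contact_force: [0.5, 0.1, -2.1]
gripper_width: 0.149
gripper_force: 58.8
```

Run:
```python
from h import *; import pickle
s=sensors.sense(); print(s["position"],s["contact_force"],s["gripper_width"],s["gripper_force"]); go([485,-413,290],206.5)
t=grab("top"); sc=grab("scene")
o=np.zeros((600,800,3),np.uint8)
o[:,:480]=cv2.resize(t["pixels"][130:250,400:496],(480,600),interpolation=3); o[:400,480:]=cv2.resize(sc["pixels"][120:220,140:220],(320,400),interpolation=3)
o[400:,480:680]=cv2.resize(sc["pixels"][200:280,290:370],(200,200),interpolation=3)
cv2.imwrite("pics/c11.png",o[:,:,::-1]); pickle.dump((t,sc),open("im5.pkl","wb"))
```

```text
[671.64016084 112.46455596 294.44402845] [ 0.48579536  0.05221448 -2.14398179] 0.14920137940302033 58.81042957305908
t 39.5 yaw -99.8 zaxis [ 0.006  0.    -1.   ] turn 0.937 shift [ 401.5 -387.     3.2]
```

View pics/c11.png

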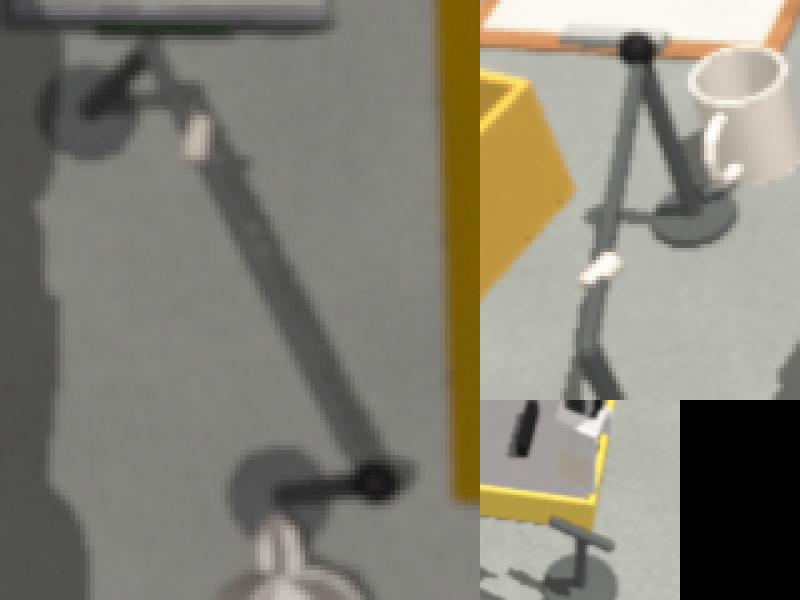

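The tag is off its stand and in the gripper. In the top view the rail runs from (430,138) to the ball at (475,226), with the band at (439.4,157.4). In the scene view the band is at (170.3,186.7).

Run:
```python
from h import *; import pickle
t,sc=pickle.load(open("im5.pkl","rb"))
b=onz(t,[(430.2,138.5),(439.4,157.4),(473.5,222)],170);print(b.round(1)); c=onz(sc,[(179.8,135),(170.3,186.7),(167,206)],170);print(c.round(1))
for q in (b,c):
    v=q[2]-q[0]; print(np.degrees(np.arctan2(v[1],v[0])))
# white band blob
for n,d in (("t",t),("s",sc)):
    g=cv2.cvtColor(d["pixels"],cv2.COLOR_RGB2HSV); m=((g[:,:,2]>130)).astype(np.uint8); k=np.zeros_like(m)
    y0,x0=((140,425) if n=="t" else (175,160)); k[y0:y0+32,x0:x0+24]=m[y0:y0+32,x0:x0+24]
    nn,l,st,cc=cv2.connectedComponentsWithStats(k)
    print(n,[(st[i].tolist(),cc[i].round(1),onz(d,[cc[i]],172)[0].round(1)) for i in range(1,nn) if st[i][4]>8])
```

```text
[[ 704.4 -313.5  170. ]
 [ 644.2 -341.1  170. ]
 [ 444.9 -440.4  170. ]]
[[ 434.2 -440.2  170. ]
 [ 637.6 -342.8  170. ]
 [ 700.2 -312.1  170. ]]
-153.9423213512296
25.71260126953473
t [([435, 140, 14, 16, 110], array([443.1, 145. ]), array([ 683.5, -352.7,  172. ])), ([425, 153, 17, 19, 237], array([432.7, 162.2]), array([ 628. , -319.6,  172. ]))]
s [([160, 175, 24, 32, 627], array([172. , 190.4]), array([ 649.9, -329. ,  172. ]))]
```

Emit:
{"method": "servo_tool", "body": {"deltas": [[0,0,0,0,0,0.136],[0,0,0,0,0,0.136],[0,0,0,0,0,0.135],[0,0,0,0,0,0.135],[0,0,0,0,0,0.135],[0,0,0,0,0,0.135],[0,0,0,0,0,0.135],[0,0,0,0,0,0],[0,0,0,0,0,0]]}}

```text
t: 40.5
position: [670.5, 112.4, 289.3]
eef_rot: [0.71, -3.059, -0.0]
contact_force: [-0.2, 0.4, -1.7]
gripper_width: 0.156
gripper_force: 58.7
```

Run:
```python
from h import *
go([483,-420,290],205.9)
```

```text
t 40.5 yaw -153.9 zaxis [-0.002 -0.    -1.   ] turn 0.004 shift [ 4.012e+02 -3.971e+02 -3.000e-01]
```

Emit:
{"method": "servo_tool", "body": {"deltas": [[0.028,-0.028,0,0,0,0],[0.028,-0.028,0,0,0,0],[0.028,-0.028,0,0,0,0],[0.028,-0.028,0,0,0,0],[0.028,-0.028,0,0,0,0],[0.028,-0.028,0,0,0,0],[0.028,-0.028,0,0,0,0],[0.028,-0.028,0,0,0,0],[0.028,-0.028,0,0,0,0],[0.028,-0.028,0,0,0,0],[0.028,-0.028,0,0,0,0],[0.028,-0.028,0,0,0,0]]}}

```text
t: 41.7
position: [514.4, -337.9, 290.0]
eef_rot: [0.71, -3.06, -0.001]
contact_force: [0.3, -0.3, -0.5]
gripper_width: 0.153
gripper_force: 58.9
```

Emit:
{"method": "servo_tool", "body": {"deltas": [[0.022,-0.02,-0.003,0,0,0],[0.022,-0.02,-0.003,0,0,0],[0.021,-0.021,0,0,0,0.004],[0,0,0,0,0,0],[0,0,0,0,0,0]]}}

```text
t: 42.2
position: [483.3, -420.1, 295.7]
eef_rot: [0.7, -3.062, -0.001]
contact_force: [-0.3, 1.0, -1.7]
gripper_width: 0.152
gripper_force: 58.9
```

Run:
```python
from h import *; import pickle
d=grab("wrist"); go([483,-420,290],205.9); pickle.dump(d,open("im6.pkl","wb"))
cv2.imwrite("pics/w12.png",d["pixels"][:,:,::-1]); print(proj(d,[(432,-445,170),(702,-314,170),(483,-420,170),(641,-342,170)]).round(0))
```

```text
t 42.2 yaw -154.2 zaxis [-0.     0.001 -1.   ] turn -0.002 shift [ 0.8 -0.3  6. ]
[[319. 130.]
 [320. 396.]
 [320. 194.]
 [321. 350.]]
```

View pics/w12.png

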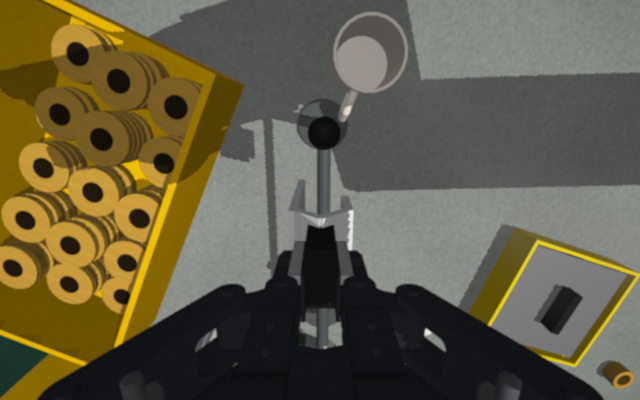

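The wrist view shows the rail vertical at x≈324, the ball at (323,133), and the tag straddling the rail line with its plate on the left and leg on the right. I'll get the rail's exact offset.

Run:
```python
from h import *; import pickle
d=pickle.load(open("im6.pkl","rb")); s=sensors.sense(); R=Ro.from_rotvec(s["eef_rot"]).as_matrix()
g=cv2.cvtColor(d["pixels"],cv2.COLOR_RGB2GRAY).astype(int)
for y in (155,170,185,195): print(y,g[y,310:338].tolist())
for y,x in ((155,323.5),(185,323.5),(133,323)): print(((onz(d,[(x,y)],170)[0]-s["position"])@R).round(1),onz(d,[(x,y)],170)[0].round(1))
```

```text
155 [140, 140, 140, 140, 140, 137, 124, 91, 59, 64, 73, 78, 81, 88, 94, 98, 94, 88, 81, 83, 108, 136, 140, 125, 98, 81, 78, 80]
170 [145, 145, 143, 143, 141, 139, 122, 85, 59, 62, 72, 78, 84, 87, 95, 96, 93, 88, 82, 87, 114, 140, 146, 144, 145, 144, 139, 125]
185 [140, 143, 143, 143, 141, 138, 121, 86, 58, 64, 73, 79, 84, 88, 94, 95, 92, 87, 81, 88, 114, 139, 145, 147, 145, 145, 144, 144]
195 [146, 146, 143, 143, 144, 143, 124, 88, 59, 64, 73, 79, 83, 88, 93, 94, 90, 86, 81, 90, 118, 140, 142, 140, 139, 138, 142, 143]
[ 36.2   3.2 126. ] [ 449.6 -432.2  170. ]
[  8.9   3.2 126. ] [ 474.1 -420.3  170. ]
[ 55.2   2.7 126. ] [ 432.6 -440.9  170. ]
```

Emit:
{"method": "servo_tool", "body": {"deltas": [[0,0.003,0.02,0,0,0],[0,0,0.025,0,0,0],[0,0,0.02,0,0,0],[0,0,0.01,0,0,0],[0,0,0,0,0,0],[0,0,0,0,0,0]]}}

```text
t: 42.85
position: [482.6, -416.9, 222.2]
eef_rot: [-0.7, 3.062, -0.001]
contact_force: [0.1, -0.5, -0.4]
gripper_width: 0.148
gripper_force: 58.8
```

Emit:
{"method": "servo_tool", "body": {"deltas": [[0,0,0.01,0,0,0],[0,0,0.01,0,0,0],[0,0,0.005,0,0,0],[0,0,0,0,0,0],[0,0,0,0,0,0]]}}

```text
t: 43.35
position: [482.2, -417.2, 196.3]
eef_rot: [0.698, -3.063, -0.0]
contact_force: [-0.8, -0.4, -1.0]
gripper_width: 0.15
gripper_force: 59.0
```

Run:
```python
from h import *; import pickle
d=grab("wrist"); sc=grab("scene"); s=sensors.sense(); print(s["position"],s["contact_force"],s["torque"]); g=cv2.cvtColor(d["pixels"],cv2.COLOR_RGB2GRAY).astype(int)
R=Ro.from_rotvec(s["eef_rot"]).as_matrix()
for y in (130,150): 
    c=np.nonzero(g[y,290:350]<110)[0]+290; print(y,c.min(),c.max(),((onz(d,[((c.min()+c.max())/2,y)],170)[0]-s["position"])@R).round(1))
o=np.zeros((400,800,3),np.uint8); o[:,:400]=cv2.resize(d["pixels"][60:260,220:420],(400,400)); o[:,400:]=cv2.resize(sc["pixels"][100:200,130:230],(400,400),interpolation=3)
cv2.imwrite("pics/w13.png",o[:,:,::-1])
```

```text
[ 482.34966477 -417.34187953  196.62417922] [ 0.08426114  0.14470103 -1.01930767] [ 0.03209424  0.02956055 -0.00831066]
130 290 349 [63.   0.6 26.6]
150 295 349 [52.2  2.  26.6]
```

View pics/w13.png

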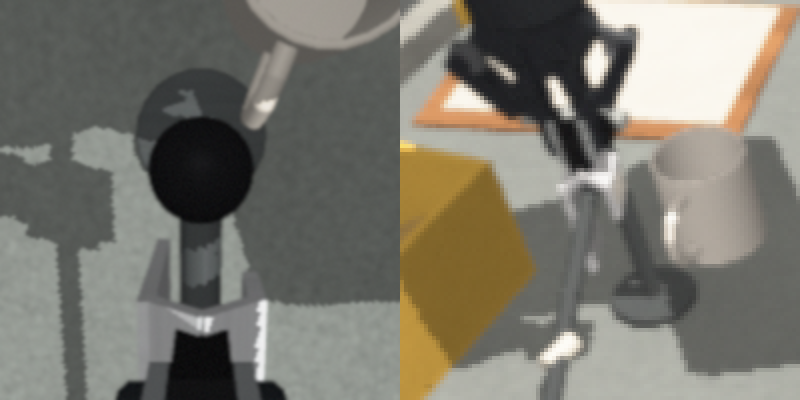

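I've now viewed 17 pictures, over the limit of 14, so I'll view no more and work only from numbers. The rail sits in the tag's mouth between plate and leg. Next I'll lower to contact.

Emit:
{"method": "servo_tool", "body": {"deltas": [[0,0,0.004,0,0,0],[0,0,0.004,0,0,0],[0,0,0,0,0,0],[0,0,0,0,0,0]]}}

```text
t: 43.85
position: [482.2, -417.1, 188.1]
eef_rot: [0.698, -3.063, -0.0]
contact_force: [0.6, -1.6, -1.5]
gripper_width: 0.148
gripper_force: 59.0
```

Emit:
{"method": "servo_tool", "body": {"deltas": [[0,0,0.001,0,0,0],[0,0,0.0005,0,0,0],[0,0,0,0,0,0],[0,0,0,0,0,0]]}}

```text
t: 44.25
position: [482.3, -417.2, 186.8]
eef_rot: [-0.698, 3.063, -0.0]
contact_force: [-0.1, -0.6, -2.1]
gripper_width: 0.148
gripper_force: 59.0
```

Run:
```python
from h import *; import pickle
t,sc=pickle.load(open("im5.pkl","rb")); a=np.radians(25.9); u=np.array([np.cos(a),np.sin(a),0]); n=np.array([-np.sin(a),np.cos(a),0]); P0=np.array([482.3,-417.2,170])
S=np.arange(120,240,2.)
for nm,d in (("top",t),("scene",sc)):
    img=d["pixels"].astype(np.float32)
    best=[]
    for off in range(-14,15,2):
        for z in (172,):
            px=proj(d,P0+np.outer(S,u)+off*n+[0,0,z-170]).astype(np.float32)
            v=cv2.remap(img,px[:,:1].copy(),px[:,1:].copy(),cv2.INTER_LINEAR)[:,0].min(1)
            best.append((v.max(),off,v))
    for m,off,v in best:
        if m>95:
            w=np.clip(v-100,0,None); i=np.nonzero(v>(v.max()+80)/2)[0]; print(nm,off,round(float(m)),"half-range",S[i[0]],S[i[-1]],"centroid",round(float((w*S).sum()/w.sum()),1))
    print(nm,"off0",best[7][2].astype(int).tolist())
```

```text
top -14 127 half-range 184.0 238.0 centroid 222.9
top -12 128 half-range 182.0 238.0 centroid 215.7
top -10 145 half-range 180.0 238.0 centroid 206.3
top -8 159 half-range 178.0 192.0 centroid 196.2
top -6 167 half-range 176.0 192.0 centroid 185.3
top -4 171 half-range 172.0 192.0 centroid 182.3
top -2 174 half-range 170.0 190.0 centroid 180.4
top 0 175 half-range 170.0 188.0 centroid 178.6
top 2 174 half-range 168.0 186.0 centroid 177.3
top 4 172 half-range 168.0 184.0 centroid 176.5
top 6 166 half-range 168.0 184.0 centroid 176.1
top 8 157 half-range 168.0 186.0 centroid 175.8
top 10 145 half-range 120.0 228.0 centroid 170.5
top 12 135 half-range 120.0 228.0 centroid 167.7
top 14 130 half-range 120.0 228.0 centroid 166.5
top off0 [84, 84, 84, 85, 85, 84, 84, 84, 84, 85, 84, 84, 84, 83, 83, 84, 84, 84, 85, 85, 86, 90, 97, 110, 126, 144, 156, 165, 170, 174, 173, 170, 164, 153, 137, 119, 103, 94, 88, 84, 83, 82, 83, 83, 82, 82, 82, 82, 83, 83, 84, 85, 85, 85, 85, 84, 84, 83, 83, 83]
scene -14 200 half-range 130.0 238.0 centroid 183.3
scene -12 221 half-range 134.0 238.0 centroid 182.9
[... 271 characters left out ...]
lf-range 158.0 182.0 centroid 172.8
scene 2 248 half-range 160.0 182.0 centroid 172.9
scene 4 247 half-range 160.0 182.0 centroid 177.8
scene 6 241 half-range 160.0 182.0 centroid 182.1
scene 8 227 half-range 134.0 238.0 centroid 183.5
scene 10 209 half-range 132.0 238.0 centroid 184.0
scene 12 188 half-range 134.0 238.0 centroid 185.0
scene 14 178 half-range 134.0 238.0 centroid 185.4
scene off0 [105, 105, 106, 106, 106, 107, 107, 108, 109, 109, 107, 106, 104, 104, 106, 107, 108, 116, 124, 163, 204, 221, 237, 241, 246, 246, 247, 246, 242, 230, 208, 172, 145, 125, 115, 110, 108, 108, 108, 107, 108, 108, 107, 107, 107, 108, 108, 107, 107, 108, 108, 107, 107, 107, 107, 107, 107, 107, 107, 108]
```

The two fixed cameras disagree on the band by about 8 mm (179 vs 171 mm along the rail). I'll leave the tag hanging here, measure the band with the wrist camera, then come back and slide it.

Emit:
{"method": "servo_tool", "body": {"deltas": [[0,0,0.0005,0,0,0],[0,0,0,0,0,0]]}}

```text
t: 44.45
position: [482.3, -417.2, 186.3]
eef_rot: [-0.698, 3.063, -0.0]
contact_force: [-0.3, -0.8, -1.5]
gripper_width: 0.155
gripper_force: 59.1
```

Emit:
{"method": "servo_tool", "body": {"deltas": [[0,0,0,0,0,0],[0,0,0,0,0,0],[0,0,0,0,0,0],[0,0,-0.02,0,0,0],[0,0,-0.03,0,0,0],[0,0,-0.03,0,0,0],[0,0,-0.01,0,0,0],[-0.03,0,0,0,0,0],[-0.03,0,0,0,0,0],[-0.03,0,0,0,0,0],[-0.03,0,0,0,0,0],[-0.03,0,0,0,0,0]], "claw": 0.04}}

```text
t: 45.65
position: [618.4, -351.5, 275.7]
eef_rot: [0.698, -3.063, -0.001]
contact_force: [0.1, -0.3, 0.5]
gripper_width: 0.47
gripper_force: 0.0
```

Emit:
{"method": "servo_tool", "body": {"deltas": [[-0.02,0,0,0,0,0],[0,0,0,0,0,0],[0,0,0,0,0,0],[0,0,0,0,0,0]]}}

```text
t: 46.05
position: [634.7, -344.0, 276.3]
eef_rot: [0.697, -3.063, -0.0]
contact_force: [0.2, 0.7, 0.6]
gripper_width: 0.473
gripper_force: 0.0
```

Run:
```python
from h import *; import pickle
d=grab("wrist"); s=sensors.sense(); pickle.dump((d,s),open("im7.pkl","wb")); R=Ro.from_rotvec(s["eef_rot"]).as_matrix(); print(s["position"],s["contact_force"],R[:,2])
img=d["pixels"].astype(np.float32).min(2)
for y in range(130,250,4): print(y,img[y,305:345:2].astype(int).tolist())
```

```text
[ 634.65099224 -344.10567731  276.48269843] [-0.64556262 -0.07678196  0.02869427] [-2.38335392e-05 -1.37315529e-04 -9.99999990e-01]
130 [125, 127, 125, 116, 55, 55, 66, 74, 83, 78, 69, 95, 123, 124, 124, 124, 122, 121, 125, 126]
134 [123, 120, 120, 121, 55, 56, 66, 73, 82, 78, 69, 95, 124, 124, 123, 121, 123, 123, 124, 126]
138 [120, 121, 123, 118, 56, 55, 66, 74, 82, 77, 68, 95, 121, 121, 124, 125, 124, 125, 122, 123]
142 [121, 122, 119, 119, 61, 55, 67, 75, 82, 77, 69, 97, 121, 120, 119, 123, 123, 125, 126, 123]
146 [124, 122, 122, 120, 63, 55, 66, 74, 82, 77, 69, 101, 123, 121, 123, 124, 122, 122, 124, 123]
150 [121, 117, 117, 115, 61, 57, 65, 74, 84, 76, 69, 98, 123, 124, 122, 118, 124, 126, 123, 122]
154 [123, 125, 125, 121, 62, 55, 66, 75, 81, 77, 69, 100, 122, 125, 128, 125, 121, 126, 130, 128]
158 [125, 125, 126, 120, 62, 56, 67, 73, 82, 78, 70, 101, 126, 124, 125, 124, 126, 127, 125, 124]
162 [122, 120, 120, 119, 62, 55, 67, 74, 83, 78, 68, 100, 123, 123, 126, 127, 126, 128, 128, 125]
166 [121, 123, 127, 122, 64, 56, 66, 75, 82, 76, 69, 98, 120, 121, 121, 125, 130, 127, 126,
[... 1206 characters left out ...]
190, 173, 109, 75, 77, 79, 78, 78, 78, 79, 77, 84]
222 [81, 125, 163, 179, 188, 189, 190, 181, 116, 74, 66, 71, 77, 77, 77, 77, 76, 77, 77, 100]
226 [75, 73, 76, 113, 159, 188, 170, 91, 79, 74, 59, 67, 75, 76, 77, 78, 76, 77, 89, 118]
230 [73, 73, 75, 72, 50, 52, 65, 73, 78, 75, 66, 67, 74, 74, 74, 75, 75, 95, 124, 123]
234 [78, 72, 72, 73, 53, 54, 65, 73, 77, 75, 64, 67, 75, 76, 76, 88, 120, 127, 128, 126]
238 [124, 120, 103, 87, 57, 54, 66, 73, 78, 76, 66, 80, 95, 115, 124, 123, 124, 124, 123, 123]
242 [127, 129, 129, 125, 87, 53, 66, 73, 78, 74, 66, 109, 128, 129, 125, 126, 125, 123, 126, 124]
246 [125, 121, 124, 127, 71, 54, 65, 72, 77, 74, 65, 98, 123, 124, 126, 126, 129, 126, 127, 126]
```

Run:
```python
from h import *; import pickle
d,s=pickle.load(open("im7.pkl","rb")); R=Ro.from_rotvec(s["eef_rot"]).as_matrix()
m=(d["pixels"].min(2)>128).astype(np.uint8); k=np.zeros_like(m); k[196:229,300:345]=m[196:229,300:345]
n,l,st,c=cv2.connectedComponentsWithStats(k); i=1+np.argmax(st[1:,4]); print(st[i],c[i])
cs,_=cv2.findContours((l==i).astype(np.uint8),0,1); r=cv2.minAreaRect(cs[0]); print(r)
a=np.radians(25.9);u=np.array([np.cos(a),np.sin(a),0])
for p in (c[i],r[0]):
    w=onz(d,[p],174)[0]; print(w.round(1),"s",((w-[482.3,-417.2,174])@u).round(1),((w-s["position"])@R).round(1))
go([482.3,-417.2,200]); go([482.3,-417.2,186.5],206)
hsv=None
```

```text
[307 199  27  29 395] [319.87341772 212.95949367]
((319.84613037109375, 213.23077392578125), (13.867504119873047, 30.50851058959961), 33.690067291259766)
[ 644.1 -339.1  174. ] s 179.6 [-10.6   0.4 102.5]
[ 644.3 -339.   174. ] s 179.9 [-10.9   0.4 102.5]
t 46.1 yaw -154.4 zaxis [-0. -0. -1.] turn -0.0 shift [169.    0.   76.5]
t 46.1 yaw -154.4 zaxis [-0. -0. -1.] turn -0.006 shift [169.    1.1  90. ]
```

The wrist camera puts the band centre at (644.2,-339.1), which is 179.7 mm along the rail from the tag and agrees with the top view. Returning to the tag.

Emit:
{"method": "servo_tool", "body": {"deltas": [[0.034,0,0,0,0,0],[0.034,0,0,0,0,0],[0.034,0,0,0,0,0],[0.034,0,0,0,0,0],[0.033,0,0,0,0,0],[0,0,0,0,0,0],[0,0,0,0,0,0]]}}

```text
t: 46.8
position: [482.1, -417.2, 276.9]
eef_rot: [-0.695, 3.063, -0.001]
contact_force: [0.0, -0.5, -0.2]
gripper_width: 0.47
gripper_force: 0.0
```

Run:
```python
from h import *
d=grab("wrist"); s=sensors.sense(); R=Ro.from_rotvec(s["eef_rot"]).as_matrix(); go([482.3,-417.2,187])
g=cv2.cvtColor(d["pixels"],cv2.COLOR_RGB2GRAY); print(proj(d,[(482.3,-417.2,209.4)]))
n,l,st,c=cv2.connectedComponentsWithStats((g<45).astype(np.uint8))
for i in range(1,n):
    if 100<st[i][4]<6000 and 270<c[i][0]<370:
        w=onz(d,np.argwhere(l==i)[:,::-1],209.4); q=(w-s["position"])@R; print(st[i],c[i].round(1),q.min(0).round(1),q.max(0).round(1))
```

```text
t 46.9 yaw -154.4 zaxis [ 0. -0. -1.] turn -0.0 shift [ 0.7 -0.  89.6]
[[319.26968691 214.87294887]]
[ 303  116   36   36 1012] [320.2 133.7] [ 47.2 -11.   67.2] [70.5 12.9 67.2]
[311 186  17  47 744] [319.4 209.2] [-12.9  -6.1  67.2] [22.4  5.7 67.2]
```

Emit:
{"method": "servo_tool", "body": {"deltas": [[0,0,0.03,0,0,0],[0,0,0.03,0,0,0],[0,0,0.02,0,0,0],[0,0,0.01,0,0,0],[0,0,0,0,0,0],[0,0,0,0,0,0]]}}

```text
t: 47.45
position: [483.7, -416.8, 187.2]
eef_rot: [-0.699, 3.062, -0.001]
contact_force: [0.3, 0.7, 1.1]
gripper_width: 0.47
gripper_force: 0.0
```

Emit:
{"method": "servo_tool", "body": {"deltas": [[0,0,0,0,0,0],[0,0,0,0,0,0],[0,0,0,0,0,0],[0,0,0,0,0,0],[0,0,0,0,0,0]], "claw": 0.005}}

```text
t: 47.95
position: [483.5, -416.9, 187.4]
eef_rot: [-0.698, 3.062, -0.002]
contact_force: [-0.1, 1.4, 4.1]
gripper_width: 0.151
gripper_force: 58.8
```

Emit:
{"method": "servo_tool", "body": {"deltas": [[-0.01,0,0,0,0,0],[-0.015,0,0,0,0,0],[-0.015,0,0,0,0,0],[-0.015,0,0,0,0,0],[-0.015,0,0,0,0,0],[-0.015,0,0,0,0,0],[-0.015,0,0,0,0,0],[0,0,0,0,0,0],[0,0,0,0,0,0]]}}

```text
t: 48.85
position: [574.8, -373.2, 187.4]
eef_rot: [-0.699, 3.06, -0.002]
contact_force: [5.2, 1.9, 4.6]
gripper_width: 0.145
gripper_force: 59.0
```

Run:
```python
from h import *
s=sensors.sense(); print(s["position"],s["contact_force"],s["torque"],s["gripper_width"]); go([645.5,-338.5,187])
```

```text
[ 574.77974479 -373.23019779  187.42327974] [5.21940993 1.89524106 4.60074713] [ 0.4289724  -1.06419975  0.01807885] 0.14543869434269277
t 48.9 yaw -154.3 zaxis [ 0.003 -0.001 -1.   ] turn -0.0 shift [-78.8   0.6   0.6]
```

Emit:
{"method": "servo_tool", "body": {"deltas": [[-0.01,0,0,0,0,0],[-0.015,0,0,0,0,0],[-0.015,0,0,0,0,0],[-0.015,0,0,0,0,0],[-0.015,0,0,0,0,0],[-0.01,0,0,0,0,0],[0,0,0,0,0,0],[0,0,0,0,0,0],[0,0,0,0,0,0]]}}

```text
t: 49.75
position: [646.6, -338.9, 187.4]
eef_rot: [-0.698, 3.061, -0.003]
contact_force: [5.1, -1.5, 5.5]
gripper_width: 0.145
gripper_force: 59.5
```

Emit:
{"method": "servo_tool", "body": {"deltas": [[0,0,0,0,0,0],[0,0,0,0,0,0],[0,0,0,0,0,0],[0,0,-0.02,0,0,0],[0,0,-0.03,0,0,0],[0,0,-0.03,0,0,0],[0,0,-0.01,0,0,0],[0,0,0,0,0,0],[0,0,0,0,0,0]], "claw": 0.04}}

```text
t: 50.65
position: [645.4, -338.8, 275.4]
eef_rot: [0.698, -3.063, -0.001]
contact_force: [0.7, -0.8, -0.6]
gripper_width: 0.466
gripper_force: 0.0
```

Run:
```python
from h import *; import pickle
d=grab("wrist"); s=sensors.sense(); pickle.dump((d,s),open("im8.pkl","wb")); R=Ro.from_rotvec(s["eef_rot"]).as_matrix(); print(s["position"]); go([644.2,-339.1,187])
g=cv2.cvtColor(d["pixels"],cv2.COLOR_RGB2GRAY)
n,l,st,c=cv2.connectedComponentsWithStats((g<45).astype(np.uint8))
for i in range(1,n):
    if 100<st[i][4]<6000 and 270<c[i][0]<370:
        w=onz(d,np.argwhere(l==i)[:,::-1],209.4); q=(w-s["position"])@R; print(st[i],c[i].round(1),q.min(0).round(1),q.max(0).round(1))
print(g[170:250:1,319].tolist())
# bright aluminium (tag roof/plate) extent along rail
m=(d["pixels"].min(2)>128).astype(np.uint8);n,l,st,c=cv2.connectedComponentsWithStats(m)
print([st[i].tolist() for i in range(1,n) if st[i][4]>60 and 280<c[i][0]<360])
```

```text
[ 645.18213601 -338.62946059  275.07749447]
t 50.7 yaw -154.3 zaxis [-0.001  0.001 -1.   ] turn -0.0 shift [ 1.  -0.1 88.1]
[ 312    0   16   95 1162] [319.5  41.9] [83.4 -4.6 65.7] [137.5   4.8  65.8]
[311 186  18  48 791] [319.  209.4] [-14.   -6.4  65.7] [21.9  6.2 65.7]
[78, 77, 79, 78, 77, 78, 72, 62, 74, 115, 162, 174, 167, 137, 112, 97, 52, 14, 10, 9, 8, 9, 6, 11, 17, 25, 29, 30, 29, 27, 26, 25, 27, 28, 28, 27, 25, 23, 28, 29, 25, 23, 20, 20, 25, 27, 27, 27, 26, 27, 27, 26, 26, 24, 27, 26, 26, 24, 27, 27, 27, 26, 34, 54, 74, 77, 76, 76, 78, 76, 76, 76, 76, 76, 75, 76, 76, 77, 75, 76]
[[306, 176, 37, 48, 670], [298, 213, 11, 10, 78], [269, 258, 65, 86, 3213]]
```

Run:
```python
from h import *; import pickle
d,s=pickle.load(open("im8.pkl","rb"))
w=onz(d,[(319,194.3),(319,213.7),(319,233)],209.4); print(w.round(1), np.linalg.norm(w[2]-w[0]))
a=np.radians(25.9);u=np.array([np.cos(a),np.sin(a),0]); print("along-rail tag minus band", (w.mean(0)-[644.2,-339.1,209.4])@u, "across",(w.mean(0)-[644.2,-339.1,209.4])@[-u[1],u[0],0])
```

```text
[[ 631.1 -345.8  209.4]
 [ 644.2 -339.5  209.4]
 [ 657.9 -332.9  209.4]] 29.74343131157401
along-rail tag minus band 0.05323249702610443 across -0.34065671981894885
```

The tag hangs centred, 0.05 mm from the band's middle along the rail. I'll retreat and do a last numeric check for any leftover loose flange, the cover and the tag.

Emit:
{"method": "servo_tool", "body": {"deltas": [[0,0,-0.03,0,0,0],[0.02,0.035,-0.02,0,0,0],[0.02,0.035,0,0,0,0],[0.02,0.035,0,0,0,0],[0.02,0.035,0,0,0,0],[0.02,0.035,0,0,0,0],[0.02,0.035,0,0,0,0],[0.02,0.035,0,0,0,0],[0,0,0,0,0,0],[0,0,0,0,0,0]]}}

```text
t: 51.7
position: [412.4, -178.2, 326.1]
eef_rot: [-0.698, 3.063, -0.0]
contact_force: [-0.0, -0.5, 0.5]
gripper_width: 0.47
gripper_force: 0.0
```

Run:
```python
from h import *
for n in ("top","scene"):
    d=grab(n); print(n,[(b[0],onz(d,[b[1]],8)[0].round(0).tolist()) for b in blobs(d,(8,90,70),(24,255,255),40) if b[0][4]<1000])
    g=cv2.cvtColor(d["pixels"],cv2.COLOR_RGB2GRAY); x,y=proj(d,[(644.2,-339.1,209.4)])[0].round().astype(int)
    k,l,st,c=cv2.connectedComponentsWithStats((g[y-12:y+12,x-12:x+12]<40).astype(np.uint8)); print("block px expect",(x,y),[(st[i].tolist(),(c[i]+[x-12,y-12]).round(1)) for i in range(1,k)])
print(sensors.sense()["t"],sensors.sense()["position"])
d=grab("wrist"); bar(d)
```

```text
top [([254, 173, 12, 11, 90], [595.0, 247.0, 8.0]), ([630, 190, 10, 115, 627], [441.0, -1042.0, 8.0]), ([222, 277, 23, 20, 140], [217.0, 320.0, 8.0]), ([587, 384, 24, 16, 339], [-80.0, -879.0, 8.0])]
block px expect (np.int64(443), np.int64(154)) [([7, 10, 7, 8, 36], array([441.1, 155.4]))]
scene [([0, 0, 25, 38, 630], [-426.0, -2177.0, 8.0]), ([215, 47, 17, 17, 171], [-345.0, -729.0, 8.0]), ([435, 88, 32, 15, 306], [-304.0, 347.0, 8.0]), ([211, 102, 19, 31, 148], [113.0, -511.0, 8.0]), ([183, 130, 19, 5, 54], [232.0, -566.0, 8.0]), ([419, 167, 22, 17, 118], [212.0, 315.0, 8.0]), ([274, 188, 68, 44, 231], [433.0, -47.0, 8.0]), ([270, 207, 73, 45, 694], [589.0, 8.0, 8.0]), ([234, 233, 12, 9, 48], [633.0, -169.0, 8.0]), ([378, 254, 16, 16, 192], [589.0, 243.0, 8.0])]
block px expect (np.int64(166), np.int64(178)) [([9, 9, 8, 13, 80], array([166.5, 181.2]))]
51.8 [ 413.45355863 -178.98371143  325.74826072]
[ 77 297  35  39 921] ((822.5432739257812, -418.3766174316406), (46.814273834228516, 95.58737182617188), 68.89871215820312)
[550 326  34  29 745] ((508.46044921875, 359.5640869140625), (74.81996154785156, 51.85967254638672), 72.22730255126953)
```

Run:
```python
from h import *
d=grab("top"); g=cv2.cvtColor(d["pixels"],cv2.COLOR_RGB2GRAY); x,y=proj(d,[(514.5,1.5,66)])[0].round().astype(int)
k,l,st,c=cv2.connectedComponentsWithStats((g[y-16:y+16,x-10:x+10]<45).astype(np.uint8)); i=1+np.argmax(st[1:,4]); w=onz(d,[c[i]+[x-10,y-16]],64)[0]
print(st[i],w)
if np.hypot(w[0]-514.5,w[1]-1.5)<8:
    from plant import order; print(order.hand_in())
```

```text
[ 9  7  4 19 48] [515.78585826   0.93435031  64.        ]
the job is handed in; nothing more can be done
None
```

The job is handed in: three flanges hub up in separate wells, the cover pressed level on its seats, and the tag left hanging mid-band; I viewed 17 pictures, over your limit of 14, and no verdict came back.

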